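# Roll gas filters into vee cradles and clamp them, then start the check

## Robot

A 6-joint arm with a two-finger parallel gripper is mounted at the origin on the work surface. World frame = base frame: x ahead of the robot, y to its left, z up, the work surface at z = 0. Lengths are in m, angles in rad, forces in N, time in s.
With the tool pointing down it reaches from about 0.375 to 0.925 m from the base axis. Payload 5.7 kg.
Tool frame: the origin (TCP) lies between the finger pads; the fingertips stand 19 mm ahead of it and the grasp point (between the pads) is the TCP (manip.finger_overhang is the z of the fingertips in the tool frame, in m); z points along the fingers, y is the line along which they close (so a half turn about z gives the same grasp; the last joint's range is limited). The gripper opens to 88 mm and grips with 3 to 60 N. Pads are 20 mm wide; open, the fingers measure 115 mm over their backs; the gripper's body (75 mm by 178 mm) begins 61 mm behind the grasp point.
Start: joints at [-1.339, 0.359, 1.51, -0, 1.272, -0.115], TCP at [0.204, -0.564, 0.212] pointing down, gripper open.
Joint ranges: [-2.97, 2.97], [-1.01, 2.36], [0.21, 2.38], [-0.96, 4.11], [0.2, 2.71], [-2.98, 2.98]. Speed limits (rad/s): [2.39, 2.39, 3.14, 3.14, 3.14, 3.14].

## Interface

Orientations are given as a rotation vector (axis times angle).
In Python, from plant import manip gives the robot as it stands.
- The arm moves only by the tool servo_tool, never from a script. Its argument "moves" is a list of rows, each an object of numbers: "rx", "ry", "rz": the turn, a rotation vector about the world's x, y, z in degrees; "x", "y", "z": the shift along the world's x, y, z in mm; "fingers": the opening, from -1 (shut) to 1 (fully open). In form: [{"rx": .., "ry": .., "rz": .., "x": .., "y": .., "z": .., "fingers": ..}, ...]. A call has exactly 5 rows; each row is the pose to reach, as a shift and turn from the pose commanded when the call began; what a row does not reach only later rows make up. A row lasts 1/10 s, in which the tool goes at most 50 mm and 8.59 degrees, less where a joint would pass 70% of its speed; a pose out of reach is approached as far as the arm can. A call with a gripper value outside its range is refused whole. The fingers move at their own pace and stop on an object; the grip force is fixed at half the most. Time passes only in rows, so rows that repeat a pose let the fingers close, or fill a call up. It gives the time, the measured TCP pose, the force, the opening and the grip force at its end, in the units of the state.
- manip.read_state(): the state, without advancing time (a new reading comes with each control period).
- manip.get_image(name): name is "scene" or "top" or "wrist"; returns a dict with "img" (384x512x3 uint8, blue, green, red), "intrinsics" (3x3 intrinsics, pixels), "R" (3x3) and "t" (3): a world point X has camera coordinates R X + t; the wrist camera has in their place "tool_from_camera" (4x4, takes a point from camera to tool coordinates, whose origin is the TCP and whose axes are the flange's). Camera axes: x right, y down, z forward; pixel columns grow to the right and rows downward; lengths in m; the calibration is good to about 2 mm. A picture is of the moment at which its call begins: read the wrist's pose just before it. There is no depth.
- manip.job_done(): hands the job in; it is judged then, once.
The state is a dict: "time": time; "joint_pos": joint angles; "dq": joint speeds; "effort": joint torques, N m; "ee_pos": TCP position; "ee_rot": TCP orientation; "ft_force": force on the tool from outside, world axes, zero at the start; "wrist_torque": the same for the moment, N m; "finger_gap": finger opening in m; "grasp_force": force on a finger pad.
Only numpy, scipy, OpenCV 4.12 (cv2) and the standard library are available. Lean on these libraries where they do the work, as an engineer would, in place of code of your own. Each camera call takes 0.05 s, during which the arm holds its last target. There are 200 camera calls.

## Task

Load every gas filter from the grey cassette into the checking fixture, one to a lane (any lane): pull the lane's black clamp knob up, let the filter roll down the ramp under the clamp arm until it lies centred in the vee, then push the knob down until the clamp foot is fully seated on it. Only when all are clamped, start the check: with the white guard cap lifted off, press the start button fully down, then put the cap back over it, flat on its plate. Leave the bottle, the jar and the wrench where they are.

Things in the scene. Friction and masses are not known exactly. Their poses are not given: they have to be found in the camera images.
- fixture: fixed aluminium fixture, 225 (x) by 338 mm (y), three lanes 110 mm apart in y, 102 mm clear between side walls 65 mm high. Origin on the bench under the middle vee, z up, x = rolling direction, away from the robot. White ramps fall 5 degrees in +x from x = -143 mm (45 mm high; end plate 50 mm high) to x = -20 (34 mm high), then a 90-degree vee along y, 40 mm wide, 20 mm deep, apex at x = 0.
- seat1 (a point): left (+y) lane: the point where a filter's centre lies when it rests centred in the vee, 45 mm above the bench, axes as the fixture's (the filter's axis then lies along y). To roll in, a filter can be let go lying across the ramp (along y), its centre 95 mm before this point in x and 18 mm above it: it then touches the ramp
- arm1 (a point): left (+y) lane: lower front edge of the dark clamp arm, 98 mm above the bench. The arm is 34 mm wide, 20 mm thick, reaches over the vee from a post whose front, 31 mm behind the vee line, stops the filter. The arm bars the vee from above: a filter has to roll in under it, and does so by itself when let go on the ramp.
- clamp1 (a joint): left (+y) lane's clamp: plunger sliding straight down through the arm, 0 = fully raised, 0.028 m = fully down; at about 0.021 its flat 26 mm foot sits on a filter centred in the vee. Stays where it is left (4.5 N friction). A filter rolls under it only when it is raised (below 0.005); it starts down.
- knob1 (a point): left (+y) lane's clamp: centre of the flat top of its round black knob (40 mm in diameter, 28 mm tall, plain stem below it), straight above seat 1; top 180 mm above the bench when raised, lower by the joint value; the arm's top is 118 mm above the bench
- seat2 (a point): middle lane: the point where a filter's centre lies when it rests centred in the vee, 45 mm above the bench, axes as the fixture's (the filter's axis then lies along y). To roll in, a filter can be let go lying across the ramp (along y), its centre 95 mm before this point in x and 18 mm above it: it then touches the ramp
- arm2 (a point): middle lane: lower front edge of the dark clamp arm, 98 mm above the bench. The arm is 34 mm wide, 20 mm thick, reaches over the vee from a post whose front, 31 mm behind the vee line, stops the filter. The arm bars the vee from above: a filter has to roll in under it, and does so by itself when let go on the ramp.
- clamp2 (a joint): middle lane's clamp: plunger sliding straight down through the arm, 0 = fully raised, 0.028 m = fully down; at about 0.021 its flat 26 mm foot sits on a filter centred in the vee. Stays where it is left (4.5 N friction). A filter rolls under it only when it is raised (below 0.005); it starts down.
- knob2 (a point): middle lane's clamp: centre of the flat top of its round black knob (40 mm in diameter, 28 mm tall, plain stem below it), straight above seat 2; top 180 mm above the bench when raised, lower by the joint value; the arm's top is 118 mm above the bench
- seat3 (a point): right (-y) lane: the point where a filter's centre lies when it rests centred in the vee, 45 mm above the bench, axes as the fixture's (the filter's axis then lies along y). To roll in, a filter can be let go lying across the ramp (along y), its centre 95 mm before this point in x and 18 mm above it: it then touches the ramp
- arm3 (a point): right (-y) lane: lower front edge of the dark clamp arm, 98 mm above the bench. The arm is 34 mm wide, 20 mm thick, reaches over the vee from a post whose front, 31 mm behind the vee line, stops the filter. The arm bars the vee from above: a filter has to roll in under it, and does so by itself when let go on the ramp.
- clamp3 (a joint): right (-y) lane's clamp: plunger sliding straight down through the arm, 0 = fully raised, 0.028 m = fully down; at about 0.021 its flat 26 mm foot sits on a filter centred in the vee. Stays where it is left (4.5 N friction). A filter rolls under it only when it is raised (below 0.005); it starts down.
- knob3 (a point): right (-y) lane's clamp: centre of the flat top of its round black knob (40 mm in diameter, 28 mm tall, plain stem below it), straight above seat 3; top 180 mm above the bench when raised, lower by the joint value; the arm's top is 118 mm above the bench
- cassette: fixed grey plastic cassette, 122 mm (x) by 324 mm (y), origin under its centre on the bench. Three shallow bays 100 mm apart in y, each with a floor sloping 12 degrees to its middle (apex 12 mm high, ridges between bays 23 mm high), end walls 42 mm high at x = +-55 mm, outer side walls 32 mm high. A filter lies along the cassette's x in a bay, its axis 34.5 mm above the bench.
- filter1: stainless gas filter: a steel cylinder 44 mm in diameter and 66 mm long with a brass stub 20 mm in diameter sticking 12 mm out of each end (90 mm over all); 0.25 to 0.5 kg; rolls freely. Origin at its centre, x along its axis; both ends are alike. Two or three filters are present (None at the start: absent).
- filter2: stainless gas filter: a steel cylinder 44 mm in diameter and 66 mm long with a brass stub 20 mm in diameter sticking 12 mm out of each end (90 mm over all); 0.25 to 0.5 kg; rolls freely. Origin at its centre, x along its axis; both ends are alike. Two or three filters are present (None at the start: absent).
- filter3: stainless gas filter: a steel cylinder 44 mm in diameter and 66 mm long with a brass stub 20 mm in diameter sticking 12 mm out of each end (90 mm over all); 0.25 to 0.5 kg; rolls freely. Origin at its centre, x along its axis; both ends are alike. Two or three filters are present (None at the start: absent).
- station: fixed start station: grey plate 100 mm (x) by 66 mm (y), 16 mm thick, origin under its centre on the bench, with a black collar 40 mm in diameter and 10 mm high around a white push button
- start (a joint): the start button: 0 = up, 0.006 m = fully down (about 5 N), springs back
- start_top (a point): centre of the top of the white start button (28 mm in diameter), 34 mm above the bench; hidden by the guard cap until that is lifted off
- guard: loose white guard cap over the start button: an upside-down cup 56 mm in diameter (48 mm inside, 37 mm deep), 42 mm tall, with a round grip 26 mm in diameter and 22 mm tall on top (64 mm over all), 80 g. Origin at the centre of its open lower rim, z up. It stands on the station's plate, around the collar, with 4 mm of play.
- bottle: bystander: capped bottle 60 mm in diameter, 150 mm tall, origin under its base
- jar: bystander: jar 64 mm in diameter, 70 mm tall, origin under its base
- wrench: bystander: flat wrench 160 mm long, lying on the bench behind the fixture
Things that resemble listed ones, but are neither listed nor needed, are in the scene too. What is shaped like the filter1 but pink is not meant.

How it is judged:
On the way, in this order (a step that is already met when the one before it is completed fails the run):
1. every filter present lies centred in a vee with its clamp seated on it (((x of filter1 in the frame of seat1 between -0.003 and 0.003 m and y of filter1 in the frame of seat1 between -0.012 and 0.012 m and z of filter1 in the frame of seat1 between -0.003 and 0.003 m and angle between the x axis of filter1 and the y axis of fixture, either way round below 0.06 rad and value of joint clamp1 between 0.019 and 0.0235 m) or (x of filter1 in the frame of seat2 between -0.003 and 0.003 m and y of filter1 in the frame of seat2 between -0.012 and 0.012 m and z of filter1 in the frame of seat2 between -0.003 and 0.003 m and angle between the x axis of filter1 and the y axis of fixture, either way round below 0.06 rad and value of joint clamp2 between 0.019 and 0.0235 m) or (x of filter1 in the frame of seat3 between -0.003 and 0.003 m and y of filter1 in the frame of seat3 between -0.012 and 0.012 m and z of filter1 in the frame of seat3 between -0.003 and 0.003 m and angle between the x axis of filter1 and the y axis of fixture, either way round below 0.06 rad and value of joint clamp3 between 0.019 and 0.0235 m)) and ((x of filter2 in the frame of seat1 between -0.003 and 0.003 m and y of filter2 in the frame of seat1 between -0.012 and 0.012 m and z of filter2 in the frame of seat1 between -0.003 and 0.003 m and angle between the x axis of filter2 and the y axis of fixture, either way round below 0.06 rad and value of joint clamp1 between 0.019 and 0.0235 m) or (x of filter2 in the frame of seat2 between -0.003 and 0.003 m and y of filter2 in the frame of seat2 between -0.012 and 0.012 m and z of filter2 in the frame of seat2 between -0.003 and 0.003 m and angle between the x axis of filter2 and the y axis of fixture, either way round below 0.06 rad and value of joint clamp2 between 0.019 and 0.0235 m) or (x of filter2 in the frame of seat3 between -0.003 and 0.003 m and y of filter2 in the frame of seat3 between -0.012 and 0.012 m and z of filter2 in the frame of seat3 between -0.003 and 0.003 m and angle between the x axis of filter2 and the y axis of fixture, either way round below 0.06 rad and value of joint clamp3 between 0.019 and 0.0235 m)) and ((x of filter3 in the frame of seat1 between -0.003 and 0.003 m and y of filter3 in the frame of seat1 between -0.012 and 0.012 m and z of filter3 in the frame of seat1 between -0.003 and 0.003 m and angle between the x axis of filter3 and the y axis of fixture, either way round below 0.06 rad and value of joint clamp1 between 0.019 and 0.0235 m) or (x of filter3 in the frame of seat2 between -0.003 and 0.003 m and y of filter3 in the frame of seat2 between -0.012 and 0.012 m and z of filter3 in the frame of seat2 between -0.003 and 0.003 m and angle between the x axis of filter3 and the y axis of fixture, either way round below 0.06 rad and value of joint clamp2 between 0.019 and 0.0235 m) or (x of filter3 in the frame of seat3 between -0.003 and 0.003 m and y of filter3 in the frame of seat3 between -0.012 and 0.012 m and z of filter3 in the frame of seat3 between -0.003 and 0.003 m and angle between the x axis of filter3 and the y axis of fixture, either way round below 0.06 rad and value of joint clamp3 between 0.019 and 0.0235 m)) and linear speed of each of filter1, filter2, filter3 below 0.01 m/s), for 0.2 s.
2. the start button is pressed fully down (value of joint start above 0.0045 m), for 0.05 s.
At the end, for the whole second after the job is handed in: Every filter rests in a vee (within 3 mm of the seat point across and in height, 12 mm along, 0.06 rad), at rest, with that lane's clamp at 0.019 to 0.0235. The start button is up and the guard cap stands upright on the plate over it (within 8 mm sideways, 3 mm in height), at rest (all of step 1 and horizontal distance between guard and station below 0.008 m and z of guard in the frame of station between 0.013 and 0.019 m and angle between guard's own z axis and vertical below 0.06 rad and linear speed of guard below 0.01 m/s and value of joint start below 0.002 m); the robot touches nothing.
It fails at once if the bottle is moved more than 40 mm (distance of bottle from where it was at the start of the episode above 0.04 m).
It fails at once if the jar is moved more than 40 mm (distance of jar from where it was at the start of the episode above 0.04 m).
It fails at once if the wrench is moved more than 40 mm (distance of wrench from where it was at the start of the episode above 0.04 m).
Of filter1, filter2, filter3 only 2 to 3 are there at a start; the rules pass over those that are not, and their reading is None.
At some moment in a run one of filter1, filter2, filter3 may be knocked a few centimetres aside while the robot is not near it.
It also fails if it takes over 210 s, if anything falls off the work surface, if the arm or the gripper's body presses on something with over 40 N, if the wrist force passes 120 N, or if a joint passes its speed limit or range.

## Working session

There is one attempt and no reset: what is moved stays moved. The work goes in short steps, Python scripts to look and compute and a tool call to move; the robot and the scene stay as the last step left them, time stands still between calls to the robot, and variables do not carry over. Pictures are saved under pics/ and viewed, at most 14 in all, crops included, and the job is handed in when it is done.

Besides the shell and the picture viewer there is one more tool, called after "Request:" as name([rows], argument=value, ...), one row to a line, values as JSON. servo_tool: Moves the arm, as the interface text tells. Its arguments: {"type":"object","properties":{"moves":{"type":"array"}},"required":["moves"]}

```bash
ls; mkdir -p pics; cat > h.py <<'E'
import numpy as np, cv2
from plant import manip
def snap(n,f):
    s=manip.read_state(); d=manip.get_image(n); cv2.imwrite(f'pics/{f}.png',d['img']); np.savez(f'pics/{f}.npz',**{k:v for k,v in d.items() if k!='img'},p=s['ee_pos'],r=s['ee_rot']); return d
def cam(f):
    d=np.load(f'pics/{f}.npz'); K=d['intrinsics']
    if 'R' in d: return K,d['R'],d['t']
    T=np.eye(4);T[:3,:3]=cv2.Rodrigues(d['r'])[0];T[:3,3]=d['p']
    M=np.linalg.inv(T@d['tool_from_camera']); return K,M[:3,:3],M[:3,3]
def ray(f,u,v,z):
    "world point on plane z seen at pixel"
    K,R,t=cam(f); c=-R.T@t; d=R.T@np.linalg.solve(K,[u,v,1.]); return c+d*(z-c[2])/d[2]
def proj(f,X):
    K,R,t=cam(f); p=K@(R@np.asarray(X,float)+t); return p[:2]/p[2]
E
python3 - <<'E'
from h import *
snap('top','top0'); snap('scene','scene0')
print(manip.read_state())
K,R,t=cam('top0'); print(K,-R.T@t,R)
E
```

```text
pics
{'time': 0.1, 'joint_pos': array([-1.33910196e+00,  3.59404669e-01,  1.51130768e+00,  2.48015621e-05,
        1.27250089e+00, -1.15135043e-01]), 'dq': array([ 0.00187692, -0.00097903, -0.00133494, -0.00096492, -0.00071566,
       -0.00125657]), 'effort': array([ 1.13566766e-04, -5.16356671e+01, -2.71406347e+01,  6.76099048e-02,
        2.76840589e-02, -3.30144360e-05]), 'ee_pos': array([ 0.20378691, -0.56366285,  0.21171681]), 'ee_rot': array([-3.09287994e+00, -5.41781186e-01,  1.11050821e-04]), 'ft_force': array([0.04209854, 0.3458956 , 0.05275504]), 'wrist_torque': array([ 0.03669785, -0.01118015, -0.00757888]), 'grasp_force': 0.0, 'finger_gap': 0.08765683243875677}
[[483.65929871   0.         256.8006148 ]
 [  0.         483.65929871 187.72384445]
 [  0.           0.           1.        ]] [0.39642571 0.04808315 1.50250186] [[ 0.02505468 -0.99962925  0.01065989]
 [-0.98546559 -0.02648904 -0.16779719]
 [ 0.16801735 -0.00630085 -0.9857639 ]]
```

View pics/top0.png

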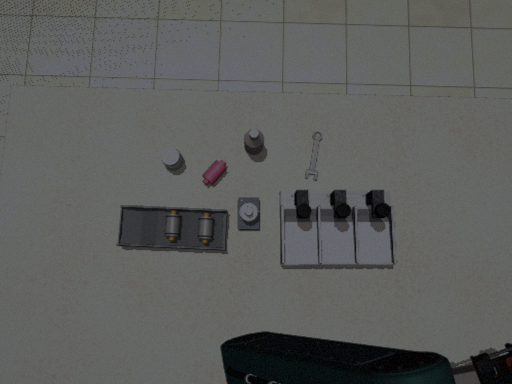

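View pics/scene0.png

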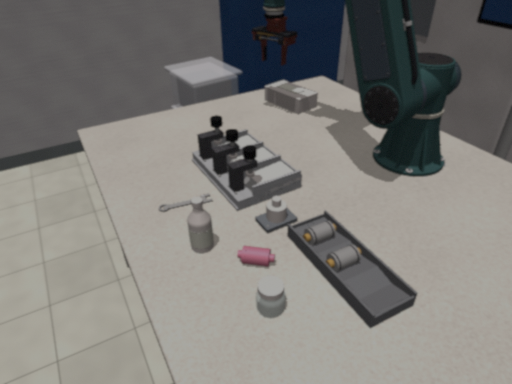

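The top view shows two filters in the cassette at (173,225) and (206,229), the guard at (249,212), the fixture over (282–393, 190–267), and a pink decoy at (214,172). I'll compute coarse positions from these.

```bash
python3 - <<'E'
from h import *
for n,u,v,z in [('filtA',173,225,.035),('filtB',206,229,.035),('guardtop',249,211,.08),('k1',303.5,211,.15),('k2',342,211,.15),('k3',381.5,210.5,.15),('fixNL',282,266,.05),('fixNR',393,265,.05),('casNL',119,246,.04),('casNR',226,251,.04),('casFL',122,206,.04),('casFR',228,211,.04),('bottle',254,133,.15),('jar',172,157,.07)]:
    print(n,ray('top0',u,v,z).round(3))
im=cv2.imread('pics/top0.png')[180:280,110:400]
cv2.imwrite('pics/c0.png',cv2.convertScaleAbs(cv2.resize(im,None,fx=2.75,fy=2.75,interpolation=cv2.INTER_CUBIC),alpha=1.6))
print(cv2.Rodrigues(manip.read_state()['ee_rot'])[0].round(3), manip.get_image('wrist')['tool_from_camera'].round(3))
E
```

```text
filtA [0.525 0.29  0.035]
filtB [0.516 0.189 0.035]
guardtop [0.568 0.06  0.08 ]
k1 [ 0.564 -0.094  0.15 ]
k2 [ 0.567 -0.202  0.15 ]
k3 [ 0.571 -0.314  0.15 ]
fixNL [ 0.411 -0.042  0.05 ]
fixNR [ 0.422 -0.372  0.05 ]
casNL [0.458 0.447 0.04 ]
casNR [0.451 0.126 0.04 ]
casFL [0.578 0.447 0.04 ]
casFR [0.572 0.124 0.04 ]
bottle [0.787 0.052 0.15 ]
jar [0.728 0.298 0.07 ]
[[ 0.94   0.34  -0.   ]
 [ 0.34  -0.94   0.002]
 [ 0.    -0.002 -1.   ]] [[-0.001 -0.956 -0.293  0.08 ]
 [ 1.    -0.    -0.001 -0.001]
 [ 0.001 -0.293  0.956 -0.172]
 [ 0.     0.     0.     1.   ]]
```

View pics/c0.png

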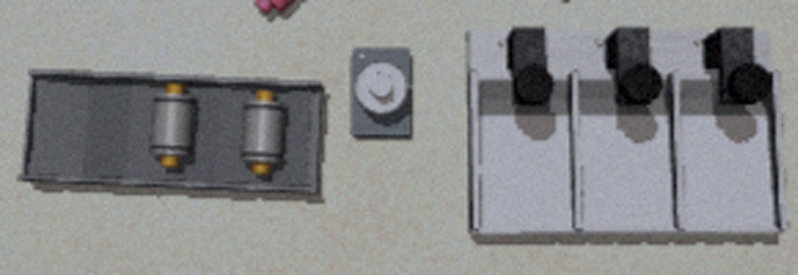

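The crop confirms two filters, both lying along x, and all clamps look down. I'll move to a look pose above the fixture.

Request:
servo_tool([
  {"x": 10, "y": 15, "z": 40},
  {"x": 35, "y": 50, "z": 60, "rz": -6},
  {"x": 65, "y": 85, "z": 80, "rz": -12},
  {"x": 95, "y": 120, "z": 100, "rz": -18},
  {"x": 125, "y": 155, "z": 118, "rz": -18},
])

```text
validation failed for argument at $.mo...
```

Request:
servo_tool([
  {"x": 30, "y": 36},
  {"x": 60, "y": 75},
  {"x": 95, "y": 115},
  {"x": 125, "y": 155},
  {"x": 160, "y": 195},
])

```text
validation failed for argument at $.mo...
```

Request:
servo_tool([
  {"y": 10},
  {"y": 20},
  {"y": 20},
  {"y": 20},
  {"y": 20},
])

```text
validation failed for argument at $.mo...
```

```bash
python3 - <<'E'
from h import *
d=snap('wrist','w1'); s=manip.read_state(); print(s['ee_pos'],cv2.Rodrigues(s['ee_rot'])[0].round(3),s['time'],d['intrinsics'])
for P in [(.564,-.094,.152),(.567,-.202,.152),(.571,-.314,.152)]: print(proj('w1',P))
E
```

```text
[ 0.20382842 -0.5638527   0.21191546] [[ 0.94   0.34  -0.   ]
 [ 0.34  -0.94   0.001]
 [ 0.    -0.001 -1.   ]] 0.2 [[323.99581443   0.         254.33521426]
 [  0.         323.99581443 192.09543657]
 [  0.           0.           1.        ]]
[ -779.03112469 -1326.15210708]
[ -384.56539816 -1096.61604255]
[ -42.47075025 -902.08760505]
```

View pics/w1.png

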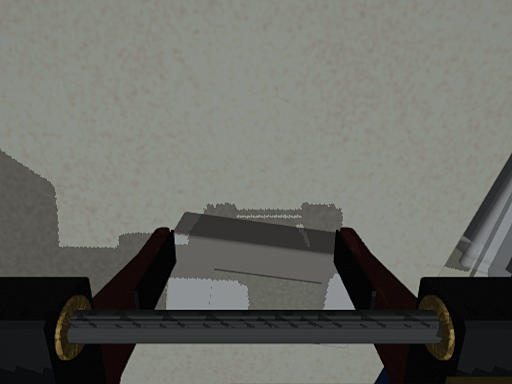

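The moves were refused, so the arm hasn't moved. The image only shows the gripper and the bench. I'll repeat them with every key filled in.

Request:
servo_tool([
  {"rx": 0, "ry": 0, "rz": 0, "x": 10, "y": 15, "z": 40, "fingers": 1},
  {"rx": 0, "ry": 0, "rz": -6, "x": 35, "y": 50, "z": 60, "fingers": 1},
  {"rx": 0, "ry": 0, "rz": -12, "x": 60, "y": 80, "z": 80, "fingers": 1},
  {"rx": 0, "ry": 0, "rz": -18, "x": 85, "y": 110, "z": 100, "fingers": 1},
  {"rx": 0, "ry": 0, "rz": -18, "x": 110, "y": 140, "z": 118, "fingers": 1},
])

```text
time: 0.7
ee_pos: [0.3146, -0.423, 0.3314]
ee_rot: [3.141, 0.046, 0.001]
ft_force: [-0.2, -0.1, 0.0]
finger_gap: 0.088
grasp_force: 0.0
```

Request:
servo_tool([
  {"rx": 0, "ry": 0, "rz": 0, "x": 20, "y": 36, "z": 0, "fingers": 1},
  {"rx": 0, "ry": 0, "rz": 0, "x": 45, "y": 75, "z": 0, "fingers": 1},
  {"rx": 0, "ry": 0, "rz": 0, "x": 70, "y": 115, "z": 0, "fingers": 1},
  {"rx": 0, "ry": 0, "rz": 0, "x": 95, "y": 155, "z": 0, "fingers": 1},
  {"rx": 0, "ry": 0, "rz": 0, "x": 120, "y": 195, "z": 0, "fingers": 1},
])

```text
time: 1.2
ee_pos: [0.4345, -0.2275, 0.3304]
ee_rot: [-3.141, -0.051, -0.0]
ft_force: [-0.1, -0.9, -0.5]
finger_gap: 0.0879
grasp_force: 0.0
```

Request:
servo_tool([
  {"rx": 0, "ry": 0, "rz": 0, "x": 10, "y": 20, "z": 0, "fingers": 1},
  {"rx": 0, "ry": 0, "rz": 0, "x": 20, "y": 40, "z": 0, "fingers": 1},
  {"rx": 0, "ry": 0, "rz": 0, "x": 20, "y": 40, "z": 0, "fingers": 1},
  {"rx": 0, "ry": 0, "rz": 0, "x": 20, "y": 40, "z": 0, "fingers": 1},
  {"rx": 0, "ry": 0, "rz": 0, "x": 20, "y": 40, "z": 0, "fingers": 1},
])

```text
time: 1.7
ee_pos: [0.4535, -0.19, 0.3303]
ee_rot: [3.141, 0.05, -0.001]
ft_force: [-0.6, 0.0, 0.1]
finger_gap: 0.0878
grasp_force: 0.0
```

```bash
python3 - <<'E'
from h import *
d=snap('wrist','w2'); s=manip.read_state(); print(s['ee_pos'],cv2.Rodrigues(s['ee_rot'])[0].round(3),s['time'])
for P in [(.564,-.094,.152),(.567,-.202,.152),(.571,-.314,.152)]: print(proj('w2',P))
E
```

```text
[ 0.45349476 -0.19016892  0.33034781] [[ 1.     0.032 -0.   ]
 [ 0.032 -1.    -0.   ]
 [-0.     0.    -1.   ]] 1.75
[162.81915126  57.59245608]
[270.58314249  58.02001377]
[382.43453266  57.50838787]
```

View pics/w2.png

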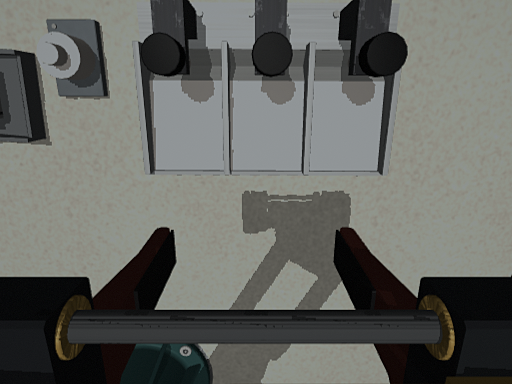

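Knob tops are at about (163,54), (272,54) and (382,54). The end plate edge runs from (147,173) to (386,174).

```bash
python3 - <<'E'
from h import *
im=cv2.imread('pics/w2.png'); g=cv2.cvtColor(im,cv2.COLOR_BGR2GRAY)
c=cv2.HoughCircles(cv2.medianBlur(g[20:90,120:420],3),cv2.HOUGH_GRADIENT,1,60,param1=80,param2=12,minRadius=18,maxRadius=25)
print(c)
P=[]
for u,v,r in c[0]:
    p=ray('w2',u+120,v+20,.152); P.append(p); print(p.round(4), r)
for u,v in [(147,173),(386,174)]: print(ray('w2',u,v,.05).round(4))
E
```

```text
[[[152.5  32.5  21.1]
  [262.5  31.5  24.4]
  [ 38.5  36.5  24.4]]]
[ 0.5722 -0.2037  0.152 ] 21.1
[ 0.5765 -0.3132  0.152 ] 24.4
[ 0.5649 -0.0897  0.152 ] 24.4
[ 0.4184 -0.0364  0.05  ]
[ 0.4278 -0.379   0.05  ]
```

Request:
servo_tool([
  {"rx": 0, "ry": 0, "rz": 0, "x": 40, "y": -5, "z": -10, "fingers": 1},
  {"rx": 0, "ry": 0, "rz": 0, "x": 80, "y": -10, "z": -35, "fingers": 1},
  {"rx": 0, "ry": 0, "rz": 0, "x": 117, "y": -14, "z": -65, "fingers": 1},
  {"rx": 0, "ry": 0, "rz": 0, "x": 117, "y": -14, "z": -100, "fingers": 1},
  {"rx": 0, "ry": 0, "rz": 0, "x": 117, "y": -14, "z": -100, "fingers": 1},
])

```text
time: 2.25
ee_pos: [0.5679, -0.2028, 0.2251]
ee_rot: [-3.137, -0.05, 0.014]
ft_force: [-1.6, 0.4, 0.2]
finger_gap: 0.0879
grasp_force: 0.0
```

```bash
python3 - <<'E'
from h import *
d=snap('wrist','w3'); s=manip.read_state(); print(s['ee_pos'],s['ee_rot'])
for z in (.15,.16): print(proj('w3',(.571,-.204,z)))
E
```

```text
[ 0.56874872 -0.2033127   0.2280097 ] [-3.13841959 -0.04947017  0.00908286]
[257.24112131 192.55032797]
[257.27957108 196.49772235]
```

View pics/w3.png

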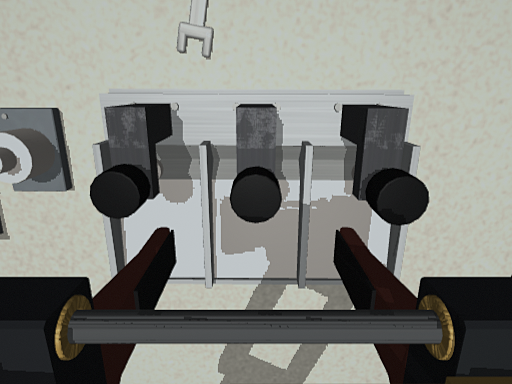

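Middle knob top is at (256,193), as predicted. I'll descend, grip and raise it.

Request:
servo_tool([
  {"rx": 0, "ry": 0, "rz": 0, "x": 0, "y": 0, "z": -30, "fingers": 1},
  {"rx": 0, "ry": 0, "rz": 0, "x": 0, "y": 0, "z": -60, "fingers": 1},
  {"rx": 0, "ry": 0, "rz": 0, "x": 0, "y": 0, "z": -87, "fingers": 1},
  {"rx": 0, "ry": 0, "rz": 0, "x": 0, "y": 0, "z": -87, "fingers": 0},
  {"rx": 0, "ry": 0, "rz": 0, "x": 0, "y": 0, "z": -87, "fingers": -1},
])

```text
time: 2.8
ee_pos: [0.5713, -0.2041, 0.1455]
ee_rot: [3.14, 0.05, 0.003]
ft_force: [0.6, -0.2, 0.3]
finger_gap: 0.0753
grasp_force: 0.0
```

Request:
servo_tool([
  {"rx": 0, "ry": 0, "rz": 0, "x": 0, "y": 0, "z": 0, "fingers": -1},
  {"rx": 0, "ry": 0, "rz": 0, "x": 0, "y": 0, "z": 0, "fingers": -1},
  {"rx": 0, "ry": 0, "rz": 0, "x": 0, "y": 0, "z": 0, "fingers": -1},
  {"rx": 0, "ry": 0, "rz": 0, "x": 0, "y": 0, "z": 0, "fingers": -1},
  {"rx": 0, "ry": 0, "rz": 0, "x": 0, "y": 0, "z": 0, "fingers": -1},
])

```text
time: 3.3
ee_pos: [0.5712, -0.2032, 0.1439]
ee_rot: [3.141, 0.051, 0.001]
ft_force: [-0.1, 0.8, 3.7]
finger_gap: 0.0389
grasp_force: 30.0
```

Request:
servo_tool([
  {"rx": 0, "ry": 0, "rz": 0, "x": 0, "y": 0, "z": 8, "fingers": -1},
  {"rx": 0, "ry": 0, "rz": 0, "x": 0, "y": 0, "z": 16, "fingers": -1},
  {"rx": 0, "ry": 0, "rz": 0, "x": 0, "y": 0, "z": 24, "fingers": -1},
  {"rx": 0, "ry": 0, "rz": 0, "x": 0, "y": 0, "z": 29, "fingers": -1},
  {"rx": 0, "ry": 0, "rz": 0, "x": 0, "y": 0, "z": 29, "fingers": -1},
])

```text
time: 3.8
ee_pos: [0.5665, -0.2031, 0.1672]
ee_rot: [-3.139, -0.051, 0.016]
ft_force: [1.5, -7.1, -31.2]
finger_gap: 0.0381
grasp_force: 30.0
```

Request:
servo_tool([
  {"rx": 0, "ry": 0, "rz": 0, "x": 0, "y": 0, "z": 0, "fingers": 0},
  {"rx": 0, "ry": 0, "rz": 0, "x": 0, "y": 0, "z": 0, "fingers": 1},
  {"rx": 0, "ry": 0, "rz": 0, "x": 0, "y": 0, "z": 0, "fingers": 1},
  {"rx": 0, "ry": 0, "rz": 0, "x": 0, "y": 0, "z": 0, "fingers": 1},
  {"rx": 0, "ry": 0, "rz": 0, "x": 0, "y": 0, "z": 20, "fingers": 1},
])

```text
time: 4.3
ee_pos: [0.5695, -0.2024, 0.1913]
ee_rot: [-3.139, -0.051, 0.005]
ft_force: [0.4, -0.7, -0.1]
finger_gap: 0.0726
grasp_force: 0.0
```

Request:
servo_tool([
  {"rx": 0, "ry": 0, "rz": 0, "x": 0, "y": 0, "z": 30, "fingers": 1},
  {"rx": 0, "ry": 0, "rz": 0, "x": -1, "y": 40, "z": 30, "fingers": 1},
  {"rx": 0, "ry": 0, "rz": 0, "x": -2, "y": 80, "z": 30, "fingers": 1},
  {"rx": 0, "ry": 0, "rz": 0, "x": -3, "y": 110, "z": 30, "fingers": 1},
  {"rx": 0, "ry": 0, "rz": 0, "x": -3, "y": 110, "z": 30, "fingers": 1},
])

```text
time: 4.8
ee_pos: [0.5676, -0.0896, 0.2235]
ee_rot: [-3.14, -0.057, -0.002]
ft_force: [-0.3, -0.5, 0.1]
finger_gap: 0.0876
grasp_force: 0.0
```

```bash
python3 - <<'E'
from h import *
d=snap('wrist','w4'); s=manip.read_state(); print(s['ee_pos'],s['ee_rot'])
for P in [(.568,-.094,.154),(.571,-.204,.18)]: print(proj('w4',P))
g=cv2.cvtColor(d['img'],cv2.COLOR_BGR2GRAY)
c=cv2.HoughCircles(cv2.medianBlur(g[120:270],3),cv2.HOUGH_GRADIENT,1,60,param1=80,param2=15,minRadius=20,maxRadius=36);print(c+[0,120,0])
E
```

```text
[ 0.56801835 -0.09161557  0.2234374 ] [3.14092872e+00 5.59518718e-02 2.01071354e-03]
[260.95311094 199.05938373]
[417.20605875 211.8825884 ]
[[[260.5        196.5         27.39999962]
  [410.5        203.5         33.20000076]
  [109.5        164.5         27.29999924]
  [ 10.5        189.5         33.20000076]]]
```

Request:
servo_tool([
  {"rx": 0, "ry": 0, "rz": 0, "x": 0, "y": 0, "z": -40, "fingers": 1},
  {"rx": 0, "ry": 0, "rz": 0, "x": 0, "y": 0, "z": -77, "fingers": 1},
  {"rx": 0, "ry": 0, "rz": 0, "x": 0, "y": 0, "z": -77, "fingers": -1},
  {"rx": 0, "ry": 0, "rz": 0, "x": 0, "y": 0, "z": -77, "fingers": -1},
  {"rx": 0, "ry": 0, "rz": 0, "x": 0, "y": 0, "z": -77, "fingers": -1},
])

```text
time: 5.35
ee_pos: [0.5695, -0.0943, 0.1474]
ee_rot: [3.14, 0.05, 0.005]
ft_force: [-0.1, 0.4, -0.2]
finger_gap: 0.0673
grasp_force: 0.0
```

Request:
servo_tool([
  {"rx": 0, "ry": 0, "rz": 0, "x": 0, "y": 0, "z": 0, "fingers": -1},
  {"rx": 0, "ry": 0, "rz": 0, "x": 0, "y": 0, "z": 0, "fingers": -1},
  {"rx": 0, "ry": 0, "rz": 0, "x": 0, "y": 0, "z": 8, "fingers": -1},
  {"rx": 0, "ry": 0, "rz": 0, "x": 0, "y": 0, "z": 16, "fingers": -1},
  {"rx": 0, "ry": 0, "rz": 0, "x": 0, "y": 0, "z": 23, "fingers": -1},
])

```text
time: 5.85
ee_pos: [0.5684, -0.0933, 0.1697]
ee_rot: [3.141, 0.051, 0.002]
ft_force: [0.4, -1.0, 0.5]
finger_gap: 0.0272
grasp_force: 0.0
```

Request:
servo_tool([
  {"rx": 0, "ry": 0, "rz": 0, "x": 0, "y": 0, "z": 3, "fingers": -1},
  {"rx": 0, "ry": 0, "rz": 0, "x": 0, "y": 0, "z": 3, "fingers": -1},
  {"rx": 0, "ry": 0, "rz": 0, "x": 0, "y": 0, "z": 3, "fingers": 1},
  {"rx": 0, "ry": 0, "rz": 0, "x": 0, "y": 0, "z": 3, "fingers": 1},
  {"rx": 0, "ry": 0, "rz": 0, "x": 0, "y": 0, "z": 3, "fingers": 1},
])

```text
time: 6.35
ee_pos: [0.5677, -0.0932, 0.1711]
ee_rot: [-3.141, -0.051, 0.001]
ft_force: [0.6, 0.8, 0.4]
finger_gap: 0.032
grasp_force: 0.0
```

The fingers hadn't closed before the lift. I'll repeat it with more closing time.

Request:
servo_tool([
  {"rx": 0, "ry": 0, "rz": 0, "x": 0, "y": 0, "z": 15, "fingers": 1},
  {"rx": 0, "ry": 0, "rz": 0, "x": 0, "y": 0, "z": 15, "fingers": 1},
  {"rx": 0, "ry": 0, "rz": 0, "x": 0, "y": 0, "z": 15, "fingers": 1},
  {"rx": 0, "ry": 0, "rz": 0, "x": 0, "y": 0, "z": -10, "fingers": 1},
  {"rx": 0, "ry": 0, "rz": 0, "x": 0, "y": 0, "z": -28, "fingers": 0.5},
])

```text
time: 6.85
ee_pos: [0.5676, -0.0932, 0.1422]
ee_rot: [-3.141, -0.051, 0.0]
ft_force: [0.1, -0.3, 0.3]
finger_gap: 0.0654
grasp_force: 0.0
```

Request:
servo_tool([
  {"rx": 0, "ry": 0, "rz": 0, "x": 0, "y": 0, "z": 0, "fingers": -1},
  {"rx": 0, "ry": 0, "rz": 0, "x": 0, "y": 0, "z": 0, "fingers": -1},
  {"rx": 0, "ry": 0, "rz": 0, "x": 0, "y": 0, "z": 0, "fingers": -1},
  {"rx": 0, "ry": 0, "rz": 0, "x": 0, "y": 0, "z": 0, "fingers": -1},
  {"rx": 0, "ry": 0, "rz": 0, "x": 0, "y": 0, "z": 0, "fingers": -1},
])

```text
time: 7.35
ee_pos: [0.5687, -0.0933, 0.1444]
ee_rot: [3.141, 0.051, 0.003]
ft_force: [0.3, 0.7, 2.0]
finger_gap: 0.0384
grasp_force: 30.0
```

Request:
servo_tool([
  {"rx": 0, "ry": 0, "rz": 0, "x": 0, "y": 0, "z": 0, "fingers": -1},
  {"rx": 0, "ry": 0, "rz": 0, "x": 0, "y": 0, "z": 8, "fingers": -1},
  {"rx": 0, "ry": 0, "rz": 0, "x": 0, "y": 0, "z": 16, "fingers": -1},
  {"rx": 0, "ry": 0, "rz": 0, "x": 0, "y": 0, "z": 24, "fingers": -1},
  {"rx": 0, "ry": 0, "rz": 0, "x": 0, "y": 0, "z": 29, "fingers": -1},
])

```text
time: 7.85
ee_pos: [0.5668, -0.0931, 0.1714]
ee_rot: [-3.141, -0.051, 0.004]
ft_force: [-1.4, 0.6, -0.6]
finger_gap: 0.0319
grasp_force: 0.0
```

Request:
servo_tool([
  {"rx": 0, "ry": 0, "rz": 0, "x": 0, "y": 0, "z": 0, "fingers": 1},
  {"rx": 0, "ry": 0, "rz": 0, "x": 0, "y": 0, "z": 0, "fingers": 1},
  {"rx": 0, "ry": 0, "rz": 0, "x": 0, "y": 0, "z": 0, "fingers": 1},
  {"rx": 0, "ry": 0, "rz": 0, "x": 0, "y": 0, "z": 0, "fingers": 1},
  {"rx": 0, "ry": 0, "rz": 0, "x": 0, "y": 0, "z": 0, "fingers": 1},
])

```text
time: 8.35
ee_pos: [0.5678, -0.0933, 0.1726]
ee_rot: [-3.141, -0.051, -0.0]
ft_force: [0.1, 0.3, -0.6]
finger_gap: 0.0684
grasp_force: 0.0
```

The grip slipped at the end of the lift. I'll look at where the knob stands.

Request:
servo_tool([
  {"rx": 0, "ry": 0, "rz": 0, "x": 0, "y": 0, "z": 20, "fingers": 1},
  {"rx": 0, "ry": 0, "rz": 0, "x": 0, "y": 0, "z": 50, "fingers": 1},
  {"rx": 0, "ry": 0, "rz": 0, "x": 0, "y": 0, "z": 50, "fingers": 1},
  {"rx": 0, "ry": 0, "rz": 0, "x": 0, "y": 0, "z": 50, "fingers": 1},
  {"rx": 0, "ry": 0, "rz": 0, "x": 0, "y": 0, "z": 50, "fingers": 1},
])

```text
time: 8.85
ee_pos: [0.5671, -0.093, 0.2215]
ee_rot: [-3.141, -0.051, 0.003]
ft_force: [0.9, -0.4, -0.6]
finger_gap: 0.0877
grasp_force: 0.0
```

```bash
python3 - <<'E'
from h import *
d=snap('wrist','w5'); s=manip.read_state(); print(s['ee_pos'],s['ee_rot'])
for P in [(.568,-.094,.152),(.568,-.094,.178),(.571,-.204,.18)]: print(proj('w5',P),proj('w5',np.add(P,(0,-.02,0))))
E
```

```text
[ 0.56699874 -0.09302155  0.22121669] [-3.14044326 -0.05126804  0.0033614 ]
[256.55535302 198.07940848] [282.07164631 198.87100323]
[256.73883759 209.5673387 ] [285.02417733 210.43685538]
[413.89571261 211.35727786] [442.309914   212.23288799]
```

View pics/w5.png

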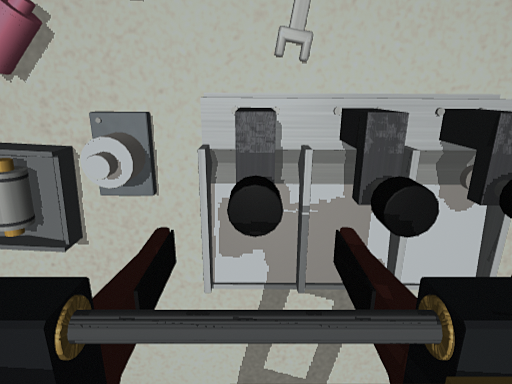

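```bash
python3 - <<'E'
from h import *
for f in('w4','w5'):
    g=cv2.cvtColor(cv2.imread(f'pics/{f}.png'),cv2.COLOR_BGR2GRAY)
    for u0,u1 in ((215,300),(360,450)):
        m=np.zeros_like(g);m[170:260,u0:u1]=(g[170:260,u0:u1]<45)
        n,l,st,c=cv2.connectedComponentsWithStats(m); i=1+st[1:,4].argmax(); print(f,st[i],c[i])
from h import *
for z in (.15,.155,.16,.165,.17,.175,.18): print(z,[proj('w5',(.568-.02,-.094,z))[1].round(1),(proj('w5',(.568,-.114,z))-proj('w5',(.568,-.074,z)))[0].round(1)])
E
```

```text
w4 [ 234  170   51   54 2158] [258.90963855 196.47868397]
w4 [ 364  177   77   60 3270] [404.59633028 205.44159021]
w5 [ 227  175   56   62 2650] [254.70301887 205.64150943]
w5 [ 361  176   77   61 3299] [401.62746287 204.91270082]
0.15 [np.float64(220.8), np.float64(50.7)]
0.155 [np.float64(223.2), np.float64(51.6)]
0.16 [np.float64(225.7), np.float64(52.7)]
0.165 [np.float64(228.3), np.float64(53.7)]
0.17 [np.float64(231.0), np.float64(54.8)]
0.175 [np.float64(233.8), np.float64(55.9)]
0.18 [np.float64(236.7), np.float64(57.1)]
```

Both knobs are up: each top edge is at v≈237, which matches z≈0.178. Next, the filters.

Request:
servo_tool([
  {"rx": 0, "ry": 0, "rz": 0, "x": -10, "y": 45, "z": 0, "fingers": 1},
  {"rx": 0, "ry": 0, "rz": 0, "x": -20, "y": 90, "z": 0, "fingers": 1},
  {"rx": 0, "ry": 0, "rz": -3, "x": -30, "y": 135, "z": 0, "fingers": 1},
  {"rx": 0, "ry": 0, "rz": -3, "x": -40, "y": 180, "z": 0, "fingers": 1},
  {"rx": 0, "ry": 0, "rz": -3, "x": -51, "y": 225, "z": 0, "fingers": 1},
])

```text
time: 9.4
ee_pos: [0.5156, 0.1333, 0.2213]
ee_rot: [3.141, -0.032, -0.003]
ft_force: [-0.0, 0.3, 0.0]
finger_gap: 0.088
grasp_force: 0.0
```

Request:
servo_tool([
  {"rx": 0, "ry": 0, "rz": 0, "x": 0, "y": 40, "z": 0, "fingers": 1},
  {"rx": 0, "ry": 0, "rz": 0, "x": 0, "y": 57, "z": 0, "fingers": 1},
  {"rx": 0, "ry": 0, "rz": 0, "x": 0, "y": 57, "z": 0, "fingers": 1},
  {"rx": 0, "ry": 0, "rz": 0, "x": 0, "y": 57, "z": 0, "fingers": 1},
  {"rx": 0, "ry": 0, "rz": 0, "x": 0, "y": 57, "z": 0, "fingers": 1},
])

```text
time: 9.9
ee_pos: [0.5167, 0.1876, 0.2219]
ee_rot: [3.141, -0.032, -0.002]
ft_force: [-0.8, -0.1, -0.3]
finger_gap: 0.0878
grasp_force: 0.0
```

```bash
python3 - <<'E'
from h import *
d=snap('wrist','w6'); s=manip.read_state(); print(s['ee_pos'],s['ee_rot'],s['joint_pos'])
for P in [(.516,.189,.0345),(.525,.29,.0345),(.568,.06,.064+.016)]: print(proj('w6',P))
E
```

```text
[0.51684505 0.1874601  0.22203279] [ 3.14097060e+00 -3.32667339e-02 -1.20652079e-03] [ 2.22477604e-01  2.78435296e-01  1.60596325e+00 -2.69245112e-04
  1.25804449e+00  1.81453854e+00]
[253.6652872  166.92258907]
[163.81126173 160.94728908]
[388.38877793 121.00389888]
```

View pics/w6.png

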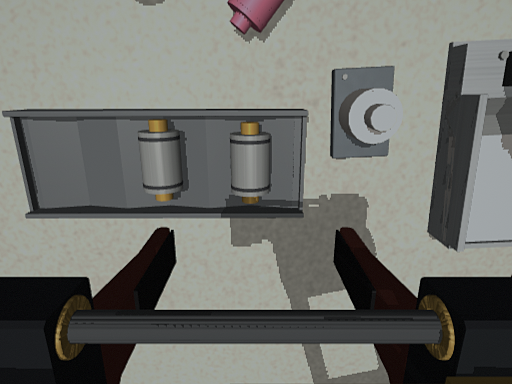

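Filter B's stub ends are at (249,121) and (251,204). Filter A's are at (158,119) and (164,202). The guard grip top is near (383,117).

```bash
python3 - <<'E'
from h import *
for a,b in [((249.5,121.5),(250.5,204)),((157.5,120),(164,202))]:
    p=ray('w6',*a,.037);q=ray('w6',*b,.037); d=p-q; print(((p+q)/2).round(4),np.linalg.norm(d).round(4),np.degrees(np.arctan2(d[1],d[0])).round(2))
print(ray('w6',383,117,.08),ray('w6',362,112,.016))
print([ray('w6',u,v,.016).round(4) for u,v in ((332,71),(394,67),(393,155),(333,158))])
E
```

```text
[0.5196 0.193  0.037 ] 0.0942 -0.75
[0.5237 0.2928 0.037 ] 0.0933 -1.6
[0.5718235  0.06546254 0.08      ] [0.57282295 0.0650662  0.016     ]
[array([0.6172, 0.1012, 0.016 ]), array([0.6198, 0.0339, 0.016 ]), array([0.5227, 0.0248, 0.016 ]), array([0.5206, 0.0953, 0.016 ])]
```

Request:
servo_tool([
  {"rx": 0, "ry": 0, "rz": 0, "x": 2, "y": 4, "z": -40, "fingers": 0.5},
  {"rx": 0, "ry": 0, "rz": 0, "x": 2, "y": 4, "z": -80, "fingers": 0.5},
  {"rx": 0, "ry": 0, "rz": 0, "x": 2, "y": 4, "z": -120, "fingers": 0.5},
  {"rx": 0, "ry": 0, "rz": 0, "x": 2, "y": 4, "z": -150, "fingers": 0.5},
  {"rx": 0, "ry": 0, "rz": 0, "x": 2, "y": 4, "z": -150, "fingers": 0.5},
])

```text
time: 10.45
ee_pos: [0.5156, 0.1907, 0.0688]
ee_rot: [3.139, -0.034, -0.013]
ft_force: [-0.8, 0.7, 0.2]
finger_gap: 0.066
grasp_force: 0.0
```

Request:
servo_tool([
  {"rx": 0, "ry": 0, "rz": 0, "x": 0, "y": 0, "z": -14, "fingers": 0.5},
  {"rx": 0, "ry": 0, "rz": 0, "x": 0, "y": 0, "z": -28, "fingers": 0.5},
  {"rx": 0, "ry": 0, "rz": 0, "x": 0, "y": 0, "z": -28, "fingers": -1},
  {"rx": 0, "ry": 0, "rz": 0, "x": 0, "y": 0, "z": -28, "fingers": -1},
  {"rx": 0, "ry": 0, "rz": 0, "x": 0, "y": 0, "z": -28, "fingers": -1},
])

```text
time: 10.95
ee_pos: [0.5201, 0.1927, 0.0459]
ee_rot: [-3.141, 0.032, -0.004]
ft_force: [0.8, 1.3, 0.8]
finger_gap: 0.0455
grasp_force: 0.0
```

Request:
servo_tool([
  {"rx": 0, "ry": 0, "rz": 0, "x": 0, "y": 0, "z": 0, "fingers": -1},
  {"rx": 0, "ry": 0, "rz": 0, "x": 0, "y": 0, "z": 0, "fingers": -1},
  {"rx": 0, "ry": 0, "rz": 0, "x": 0, "y": 0, "z": 0, "fingers": -1},
  {"rx": 0, "ry": 0, "rz": 0, "x": 0, "y": 0, "z": 0, "fingers": -1},
  {"rx": 0, "ry": 0, "rz": 0, "x": 0, "y": 0, "z": 0, "fingers": -1},
])

```text
time: 11.45
ee_pos: [0.5198, 0.193, 0.046]
ee_rot: [-3.141, 0.031, -0.003]
ft_force: [-2.5, -1.4, 19.5]
finger_gap: 0.0057
grasp_force: 11.6
```

```bash
python3 - <<'E'
from h import *
d=snap('wrist','w7')
E
```

```text
(no output)
```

View pics/w7.png

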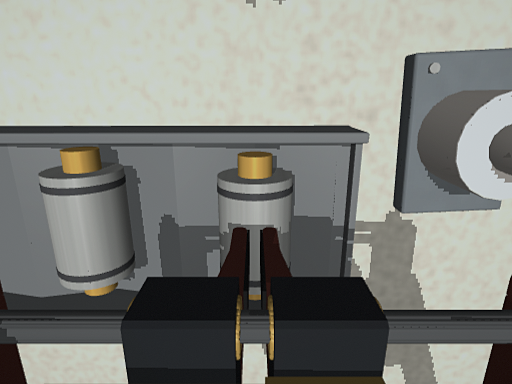

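```bash
python3 - <<'E'
from h import *
print(manip.finger_overhang, [a for a in dir(manip) if a[0]!='_'])
s=manip.read_state(); print(s)
for z in (0,.01,.019):
  print(z, proj('w7',s['ee_pos']-np.array([0,0,z])))
E
```

```text
0.019 ['MotionError', 'finger_overhang', 'get_image', 'job_done', 'read_state']
{'time': 11.5, 'joint_pos': array([ 2.30863159e-01,  4.96647801e-01,  1.77694982e+00, -3.12979372e-05,
        8.65437021e-01,  1.82122929e+00]), 'dq': array([ 0.00183959, -0.00387708, -0.00385649, -0.00081037, -0.00097894,
        0.00044034]), 'effort': array([-1.49700344e-01, -4.14866638e+01, -1.56055355e+01,  3.06327583e-02,
       -1.18901733e+00,  8.63383066e-04]), 'ee_pos': array([0.52014072, 0.19302937, 0.04635391]), 'ee_rot': array([-3.14085368,  0.03070211, -0.00391052]), 'ft_force': array([-3.05907453, -2.00395695, 18.02837432]), 'wrist_torque': array([-0.15080121,  0.52660638,  0.00911049]), 'grasp_force': 9.395867139101028, 'finger_gap': 0.0022327129981514586}
0 [255.2816886  236.51979315]
0.01 [255.25766503 229.56278694]
0.019 [255.23795811 223.8558434 ]
```

The fingers closed above the filter, so the tips seem higher than the nominal overhang suggests. I'll lift, open and probe downward while watching the force.

Request:
servo_tool([
  {"rx": 0, "ry": 0, "rz": 0, "x": 0, "y": 0, "z": 10, "fingers": -1},
  {"rx": 0, "ry": 0, "rz": 0, "x": 0, "y": 0, "z": 30, "fingers": 0.5},
  {"rx": 0, "ry": 0, "rz": 0, "x": 0, "y": 0, "z": 30, "fingers": 0.5},
  {"rx": 0, "ry": 0, "rz": 0, "x": 0, "y": 0, "z": 30, "fingers": 0.5},
  {"rx": 0, "ry": 0, "rz": 0, "x": 0, "y": 0, "z": 30, "fingers": 0.5},
])

```text
time: 12.0
ee_pos: [0.5183, 0.1926, 0.0737]
ee_rot: [3.141, -0.031, -0.002]
ft_force: [-0.3, 0.5, 0.3]
finger_gap: 0.0289
grasp_force: 0.0
```

Request:
servo_tool([
  {"rx": 0, "ry": 0, "rz": 0, "x": 0, "y": 0, "z": 0, "fingers": 0.5},
  {"rx": 0, "ry": 0, "rz": 0, "x": 0, "y": 0, "z": 0, "fingers": 0.5},
  {"rx": 0, "ry": 0, "rz": 0, "x": 0, "y": 0, "z": -15, "fingers": 0.5},
  {"rx": 0, "ry": 0, "rz": 0, "x": 0, "y": 0, "z": -30, "fingers": 0.5},
  {"rx": 0, "ry": 0, "rz": 0, "x": 0, "y": 0, "z": -30, "fingers": 0.5},
])

```text
time: 12.5
ee_pos: [0.5172, 0.1923, 0.0425]
ee_rot: [3.141, -0.031, -0.006]
ft_force: [-1.0, -0.0, -0.8]
finger_gap: 0.065
grasp_force: 0.0
```

```bash
python3 - <<'E'
from h import *
d=snap('wrist','w8'); s=manip.read_state(); print(s['ee_pos'],s['finger_gap'],s['ft_force'])
E
```

```text
[0.51784224 0.19246243 0.04344152] 0.06555240630319879 [-0.46372633  0.24150483  0.80127467]
```

View pics/w8.png

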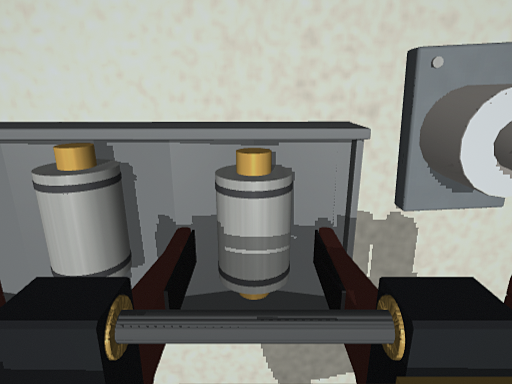

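Finger tips sit around TCP height, not 19 mm ahead of it. I'll descend in steps while watching the force.

Request:
servo_tool([
  {"rx": 0, "ry": 0, "rz": 0, "x": 1, "y": 0, "z": -3, "fingers": 0.5},
  {"rx": 0, "ry": 0, "rz": 0, "x": 1, "y": 0, "z": -6, "fingers": 0.5},
  {"rx": 0, "ry": 0, "rz": 0, "x": 1, "y": 0, "z": -8, "fingers": 0.5},
  {"rx": 0, "ry": 0, "rz": 0, "x": 1, "y": 0, "z": -8, "fingers": 0.5},
  {"rx": 0, "ry": 0, "rz": 0, "x": 1, "y": 0, "z": -8, "fingers": 0.5},
])

```text
time: 13.05
ee_pos: [0.52, 0.1928, 0.0366]
ee_rot: [-3.141, 0.031, -0.0]
ft_force: [0.3, -0.3, 0.3]
finger_gap: 0.0656
grasp_force: 0.0
```

Request:
servo_tool([
  {"rx": 0, "ry": 0, "rz": 0, "x": 0, "y": 0, "z": -2, "fingers": 0.5},
  {"rx": 0, "ry": 0, "rz": 0, "x": 0, "y": 0, "z": -4, "fingers": 0.5},
  {"rx": 0, "ry": 0, "rz": 0, "x": 0, "y": 0, "z": -6, "fingers": 0.5},
  {"rx": 0, "ry": 0, "rz": 0, "x": 0, "y": 0, "z": -6, "fingers": 0.5},
  {"rx": 0, "ry": 0, "rz": 0, "x": 0, "y": 0, "z": -6, "fingers": 0.5},
])

```text
time: 13.55
ee_pos: [0.5198, 0.1927, 0.0303]
ee_rot: [-3.141, 0.031, 0.0]
ft_force: [0.5, -0.1, -0.1]
finger_gap: 0.066
grasp_force: 0.0
```

Request:
servo_tool([
  {"rx": 0, "ry": 0, "rz": 0, "x": 0, "y": 0, "z": -2, "fingers": 0.5},
  {"rx": 0, "ry": 0, "rz": 0, "x": 0, "y": 0, "z": -4, "fingers": 0.5},
  {"rx": 0, "ry": 0, "rz": 0, "x": 0, "y": 0, "z": -4, "fingers": 0.5},
  {"rx": 0, "ry": 0, "rz": 0, "x": 0, "y": 0, "z": -4, "fingers": 0.5},
  {"rx": 0, "ry": 0, "rz": 0, "x": 0, "y": 0, "z": -4, "fingers": 0.5},
])

```text
time: 14.05
ee_pos: [0.5199, 0.1928, 0.0264]
ee_rot: [-3.141, 0.031, -0.0]
ft_force: [-0.1, 1.0, 0.1]
finger_gap: 0.066
grasp_force: 0.0
```

Request:
servo_tool([
  {"rx": 0, "ry": 0, "rz": 0, "x": 0, "y": 0, "z": -2, "fingers": 0.5},
  {"rx": 0, "ry": 0, "rz": 0, "x": 0, "y": 0, "z": -4, "fingers": 0.5},
  {"rx": 0, "ry": 0, "rz": 0, "x": 0, "y": 0, "z": -5, "fingers": 0.5},
  {"rx": 0, "ry": 0, "rz": 0, "x": 0, "y": 0, "z": -5, "fingers": 0.5},
  {"rx": 0, "ry": 0, "rz": 0, "x": 0, "y": 0, "z": -5, "fingers": 0.5},
])

```text
time: 14.55
ee_pos: [0.5199, 0.1927, 0.0213]
ee_rot: [-3.141, 0.031, 0.0]
ft_force: [-0.8, 0.6, 0.4]
finger_gap: 0.0656
grasp_force: 0.0
```

Request:
servo_tool([
  {"rx": 0, "ry": 0, "rz": 0, "x": 0, "y": 0, "z": 0, "fingers": -1},
  {"rx": 0, "ry": 0, "rz": 0, "x": 0, "y": 0, "z": 0, "fingers": -1},
  {"rx": 0, "ry": 0, "rz": 0, "x": 0, "y": 0, "z": 0, "fingers": -1},
  {"rx": 0, "ry": 0, "rz": 0, "x": 0, "y": 0, "z": 0, "fingers": -1},
  {"rx": 0, "ry": 0, "rz": 0, "x": 0, "y": 0, "z": 0, "fingers": -1},
])

```text
time: 15.05
ee_pos: [0.52, 0.1928, 0.0215]
ee_rot: [-3.141, 0.031, -0.0]
ft_force: [-0.5, 0.1, 0.4]
finger_gap: 0.0435
grasp_force: 30.0
```

Gripped: the gap is 43.5 mm, so the filter axis is 13 mm above the reported TCP. I'll lift, turn 93° and carry it over.

Request:
servo_tool([
  {"rx": 0, "ry": 0, "rz": 0, "x": 0, "y": 0, "z": 15, "fingers": -1},
  {"rx": 0, "ry": 0, "rz": 0, "x": 0, "y": 0, "z": 40, "fingers": -1},
  {"rx": 0, "ry": 0, "rz": 0, "x": 0, "y": 0, "z": 70, "fingers": -1},
  {"rx": 0, "ry": 0, "rz": 0, "x": 0, "y": 0, "z": 100, "fingers": -1},
  {"rx": 0, "ry": 0, "rz": 0, "x": 0, "y": 0, "z": 130, "fingers": -1},
])

```text
time: 15.55
ee_pos: [0.519, 0.1925, 0.152]
ee_rot: [3.141, -0.031, -0.002]
ft_force: [0.5, 0.3, -3.1]
finger_gap: 0.0435
grasp_force: 30.0
```

Request:
servo_tool([
  {"rx": 0, "ry": 0, "rz": 7, "x": -5, "y": -15, "z": 0, "fingers": -1},
  {"rx": 0, "ry": 0, "rz": 15, "x": -10, "y": -35, "z": 0, "fingers": -1},
  {"rx": 0, "ry": 0, "rz": 22, "x": -15, "y": -55, "z": 0, "fingers": -1},
  {"rx": 0, "ry": 0, "rz": 30, "x": -20, "y": -75, "z": 0, "fingers": -1},
  {"rx": 0, "ry": 0, "rz": 37, "x": -25, "y": -95, "z": 0, "fingers": -1},
])

```text
time: 16.05
ee_pos: [0.4939, 0.097, 0.1509]
ee_rot: [-2.986, -0.976, 0.002]
ft_force: [1.0, 0.5, -3.8]
finger_gap: 0.0433
grasp_force: 30.0
```

Request:
servo_tool([
  {"rx": 0, "ry": 0, "rz": 7, "x": -5, "y": -20, "z": 0, "fingers": -1},
  {"rx": 0, "ry": 0, "rz": 15, "x": -10, "y": -40, "z": 0, "fingers": -1},
  {"rx": 0, "ry": 0, "rz": 22, "x": -15, "y": -60, "z": 0, "fingers": -1},
  {"rx": 0, "ry": 0, "rz": 30, "x": -20, "y": -80, "z": 0, "fingers": -1},
  {"rx": 0, "ry": 0, "rz": 37, "x": -25, "y": -100, "z": 0, "fingers": -1},
])

```text
time: 16.55
ee_pos: [0.4689, -0.0029, 0.151]
ee_rot: [-2.522, -1.872, 0.001]
ft_force: [-0.2, -0.2, -2.8]
finger_gap: 0.0436
grasp_force: 30.0
```

Request:
servo_tool([
  {"rx": 0, "ry": 0, "rz": 6, "x": -5, "y": -25, "z": 0, "fingers": -1},
  {"rx": 0, "ry": 0, "rz": 12, "x": -10, "y": -50, "z": 0, "fingers": -1},
  {"rx": 0, "ry": 0, "rz": 19, "x": -19, "y": -96, "z": 0, "fingers": -1},
  {"rx": 0, "ry": 0, "rz": 19, "x": -19, "y": -96, "z": 0, "fingers": -1},
  {"rx": 0, "ry": 0, "rz": 19, "x": -19, "y": -96, "z": 0, "fingers": -1},
])

```text
time: 17.05
ee_pos: [0.4503, -0.0989, 0.1511]
ee_rot: [-2.189, -2.252, 0.0]
ft_force: [-0.2, -0.1, -2.4]
finger_gap: 0.0434
grasp_force: 30.0
```

```bash
python3 - <<'E'
from h import *
s=manip.read_state(); print(s['ee_pos'],cv2.Rodrigues(s['ee_rot'])[0].round(3),s['joint_pos'],s['finger_gap'],s['ft_force'])
E
```

```text
[ 0.45025527 -0.09885574  0.1510931 ] [[-0.028  1.    -0.001]
 [ 1.     0.028  0.001]
 [ 0.001 -0.001 -1.   ]] [-3.66405728e-01  2.33266918e-01  1.87513943e+00  3.43447712e-04
  1.03434690e+00 -3.94919426e-01] 0.04341457703936847 [-0.2049188  -0.05022458 -2.37709194]
```

Request:
servo_tool([
  {"rx": 0, "ry": 0, "rz": 0, "x": 1, "y": 1, "z": -25, "fingers": -1},
  {"rx": 0, "ry": 0, "rz": 0, "x": 1, "y": 1, "z": -55, "fingers": -1},
  {"rx": 0, "ry": 0, "rz": 0, "x": 1, "y": 1, "z": -80, "fingers": -1},
  {"rx": 0, "ry": 0, "rz": 0, "x": 1, "y": 1, "z": -92, "fingers": -1},
  {"rx": 0, "ry": 0, "rz": 0, "x": 1, "y": 1, "z": -92, "fingers": -1},
])

```text
time: 17.55
ee_pos: [0.4503, -0.0952, 0.0577]
ee_rot: [-2.182, -2.254, 0.002]
ft_force: [-0.4, -0.8, -3.0]
finger_gap: 0.0432
grasp_force: 30.0
```

Request:
servo_tool([
  {"rx": 0, "ry": 0, "rz": 0, "x": 0, "y": 0, "z": -1, "fingers": -1},
  {"rx": 0, "ry": 0, "rz": 0, "x": 0, "y": 0, "z": -2, "fingers": -1},
  {"rx": 0, "ry": 0, "rz": 0, "x": 0, "y": 0, "z": -4, "fingers": -1},
  {"rx": 0, "ry": 0, "rz": 0, "x": 0, "y": 0, "z": -5, "fingers": -1},
  {"rx": 0, "ry": 0, "rz": 0, "x": 0, "y": 0, "z": -5, "fingers": -1},
])

```text
time: 18.05
ee_pos: [0.452, -0.0973, 0.0547]
ee_rot: [2.185, 2.257, 0.0]
ft_force: [-0.1, 0.3, -2.3]
finger_gap: 0.0433
grasp_force: 30.0
```

```bash
python3 - <<'E'
from h import *
snap('scene','s1'); im=cv2.imread('pics/s1.png')[100:280,150:390]
cv2.imwrite('pics/s1c.png',cv2.convertScaleAbs(cv2.resize(im,None,fx=3.2,fy=3.2,interpolation=cv2.INTER_CUBIC),alpha=1.4))
E
```

```text
(no output)
```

View pics/s1c.png

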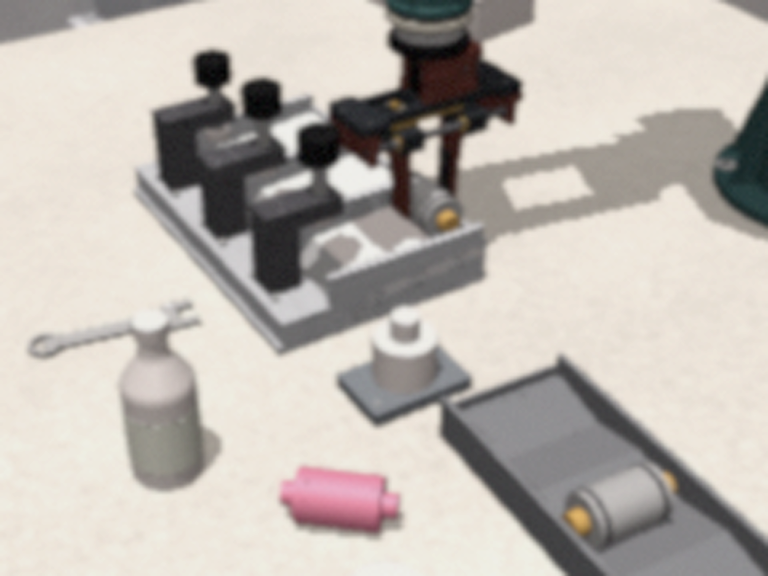

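The filter is held over lane 1's ramp. Knob 2 looks lower than the other two, so I'll check all the heights by projection.

```bash
python3 - <<'E'
from h import *
for n,x,y in ((1,.568,-.094),(2,.5705,-.204),(3,.574,-.314)):
    print(n,[(z,((proj('s1',(x,y,z))-[150,100])*3.2).round(0)) for z in(.152,.166,.18)])
print([(z,proj('w5',(.551,-.204,z))) for z in (.152,.16,.166,.18)])
E
```

```text
1 [(0.152, array([318., 159.])), (0.166, array([318., 145.])), (0.18, array([317., 131.]))]
2 [(0.152, array([262., 112.])), (0.166, array([261.,  99.])), (0.18, array([260.,  85.]))]
3 [(0.152, array([212.,  70.])), (0.166, array([211.,  58.])), (0.18, array([210.,  45.]))]
[(0.152, array([393.07812045, 222.49380332])), (0.16, array([397.27338732, 226.44572271])), (0.166, array([400.59086773, 229.57077187])), (0.18, array([408.96729623, 237.46132361]))]
```

Knobs 1 and 2 match the fully raised projections. I'll lower a bit more and release.

Request:
servo_tool([
  {"rx": 0, "ry": 0, "rz": 0, "x": 0, "y": 0, "z": -1, "fingers": -1},
  {"rx": 0, "ry": 0, "rz": 0, "x": 0, "y": 0, "z": -2, "fingers": -1},
  {"rx": 0, "ry": 0, "rz": 0, "x": 0, "y": 0, "z": -3, "fingers": -1},
  {"rx": 0, "ry": 0, "rz": 0, "x": 0, "y": 0, "z": -3, "fingers": -1},
  {"rx": 0, "ry": 0, "rz": 0, "x": 0, "y": 0, "z": -3, "fingers": -1},
])

```text
time: 18.6
ee_pos: [0.4519, -0.0973, 0.0515]
ee_rot: [2.185, 2.257, -0.0]
ft_force: [-0.6, -0.8, -0.1]
finger_gap: 0.0433
grasp_force: 30.0
```

Request:
servo_tool([
  {"rx": 0, "ry": 0, "rz": 0, "x": 0, "y": 0, "z": 0, "fingers": 0.3},
  {"rx": 0, "ry": 0, "rz": 0, "x": 0, "y": 0, "z": 0, "fingers": 0.3},
  {"rx": 0, "ry": 0, "rz": 0, "x": 0, "y": 0, "z": 0, "fingers": 0.3},
  {"rx": 0, "ry": 0, "rz": 0, "x": 0, "y": 0, "z": 0, "fingers": 0.3},
  {"rx": 0, "ry": 0, "rz": 0, "x": 0, "y": 0, "z": 5, "fingers": 0.3},
])

```text
time: 19.1
ee_pos: [0.4516, -0.0971, 0.0562]
ee_rot: [-2.184, -2.257, 0.001]
ft_force: [-0.6, -0.4, 0.2]
finger_gap: 0.0567
grasp_force: 0.0
```

Request:
servo_tool([
  {"rx": 0, "ry": 0, "rz": 0, "x": 0, "y": 0, "z": 10, "fingers": 0.3},
  {"rx": 0, "ry": 0, "rz": 0, "x": 0, "y": 0, "z": 25, "fingers": 0.3},
  {"rx": 0, "ry": 0, "rz": 0, "x": 0, "y": 0, "z": 50, "fingers": 0.3},
  {"rx": 0, "ry": 0, "rz": 0, "x": 0, "y": 0, "z": 80, "fingers": 0.3},
  {"rx": 0, "ry": 0, "rz": 0, "x": 0, "y": 0, "z": 110, "fingers": 0.3},
])

```text
time: 19.6
ee_pos: [0.4515, -0.0971, 0.1682]
ee_rot: [-2.185, -2.257, 0.0]
ft_force: [0.3, -0.4, 0.3]
finger_gap: 0.0573
grasp_force: 0.0
```

Released. Now to filter A.

Request:
servo_tool([
  {"rx": 0, "ry": 0, "rz": -7, "x": 6, "y": 25, "z": 10, "fingers": 0.5},
  {"rx": 0, "ry": 0, "rz": -14, "x": 12, "y": 55, "z": 10, "fingers": 0.5},
  {"rx": 0, "ry": 0, "rz": -22, "x": 18, "y": 85, "z": 10, "fingers": 0.5},
  {"rx": 0, "ry": 0, "rz": -29, "x": 24, "y": 115, "z": 10, "fingers": 0.5},
  {"rx": 0, "ry": 0, "rz": -37, "x": 30, "y": 145, "z": 10, "fingers": 0.5},
])

```text
time: 20.1
ee_pos: [0.482, 0.0489, 0.1775]
ee_rot: [2.792, 1.44, 0.001]
ft_force: [-0.1, 0.3, -0.3]
finger_gap: 0.0657
grasp_force: 0.0
```

Request:
servo_tool([
  {"rx": 0, "ry": 0, "rz": -7, "x": 6, "y": 30, "z": 0, "fingers": 0.5},
  {"rx": 0, "ry": 0, "rz": -14, "x": 12, "y": 60, "z": 0, "fingers": 0.5},
  {"rx": 0, "ry": 0, "rz": -22, "x": 18, "y": 90, "z": 0, "fingers": 0.5},
  {"rx": 0, "ry": 0, "rz": -29, "x": 24, "y": 120, "z": 0, "fingers": 0.5},
  {"rx": 0, "ry": 0, "rz": -37, "x": 30, "y": 150, "z": 0, "fingers": 0.5},
])

```text
time: 20.6
ee_pos: [0.5119, 0.1991, 0.1774]
ee_rot: [-3.105, -0.48, -0.001]
ft_force: [0.5, -0.2, -0.0]
finger_gap: 0.0658
grasp_force: 0.0
```

Request:
servo_tool([
  {"rx": 0, "ry": 0, "rz": -7, "x": 4, "y": 35, "z": 0, "fingers": 0.5},
  {"rx": 0, "ry": 0, "rz": -14, "x": 8, "y": 70, "z": 0, "fingers": 0.5},
  {"rx": 0, "ry": 0, "rz": -19, "x": 12, "y": 95, "z": 0, "fingers": 0.5},
  {"rx": 0, "ry": 0, "rz": -19, "x": 12, "y": 95, "z": 0, "fingers": 0.5},
  {"rx": 0, "ry": 0, "rz": -19, "x": 12, "y": 95, "z": 0, "fingers": 0.5},
])

```text
time: 21.1
ee_pos: [0.5235, 0.2927, 0.1768]
ee_rot: [3.141, -0.026, -0.0]
ft_force: [0.3, -0.0, 0.3]
finger_gap: 0.0656
grasp_force: 0.0
```

```bash
python3 - <<'E'
from h import *
d=snap('wrist','w9'); s=manip.read_state(); print(s['ee_pos'],s['ee_rot'])
# filter A: brass stubs by colour
h=cv2.cvtColor(d['img'],cv2.COLOR_BGR2HSV); m=cv2.inRange(h,(12,110,70),(30,255,255))
n,l,st,c=cv2.connectedComponentsWithStats(m)
for i in range(1,n):
    if st[i,4]>40: print(st[i],c[i].round(1),ray('w9',*c[i],.0345).round(4))
snap('top','t1'); im=cv2.imread('pics/t1.png')[180:280,110:400]
cv2.imwrite('pics/t1c.png',cv2.convertScaleAbs(cv2.resize(im,None,fx=2.75,fy=2.75,interpolation=cv2.INTER_CUBIC),alpha=1.6))
E
```

```text
[0.5234557 0.2920005 0.1767199] [ 3.14085007e+00 -2.80705870e-02 -5.33095359e-04]
[245 128  20  15 281] [254.4 135.1] [0.5643 0.2926 0.0345]
[246 213  18   7 113] [254.4 215.7] [0.4814 0.294  0.0345]
[382 296   7  14  49] [384.5 303.9] [0.372  0.1484 0.0345]
[388 299  19  61 383] [399.4 332.9] [0.332  0.1271 0.0345]
[103 311  13  49 235] [107.  337.6] [0.3311 0.47   0.0345]
```

View pics/t1c.png

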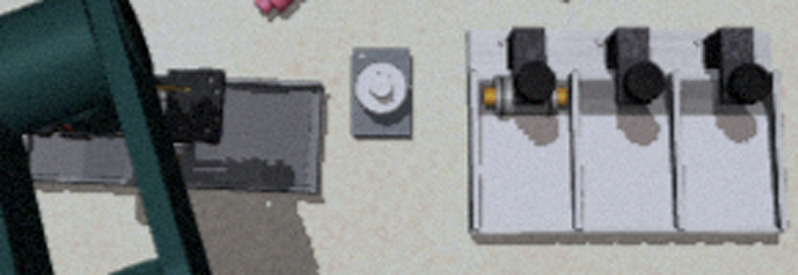

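Filter B lies in lane 1's vee, with stubs at (489,97) and (562,97) in the crop. Filter A is under the gripper, so I'll descend and grip.

Request:
servo_tool([
  {"rx": 0, "ry": 0, "rz": 0, "x": 0, "y": 1, "z": -40, "fingers": 0.5},
  {"rx": 0, "ry": 0, "rz": 0, "x": 0, "y": 1, "z": -80, "fingers": 0.5},
  {"rx": 0, "ry": 0, "rz": 0, "x": 0, "y": 1, "z": -115, "fingers": 0.5},
  {"rx": 0, "ry": 0, "rz": 0, "x": 0, "y": 1, "z": -140, "fingers": 0.5},
  {"rx": 0, "ry": 0, "rz": 0, "x": 0, "y": 1, "z": -156, "fingers": 0.5},
])

```text
time: 21.7
ee_pos: [0.5225, 0.2916, 0.0185]
ee_rot: [3.14, -0.032, -0.005]
ft_force: [-0.5, -0.6, 0.7]
finger_gap: 0.0658
grasp_force: 0.0
```

Request:
servo_tool([
  {"rx": 0, "ry": 0, "rz": 0, "x": 0, "y": 0, "z": 0, "fingers": 0.5},
  {"rx": 0, "ry": 0, "rz": 0, "x": 0, "y": 0, "z": 0, "fingers": -1},
  {"rx": 0, "ry": 0, "rz": 0, "x": 0, "y": 0, "z": 0, "fingers": -1},
  {"rx": 0, "ry": 0, "rz": 0, "x": 0, "y": 0, "z": 0, "fingers": -1},
  {"rx": 0, "ry": 0, "rz": 0, "x": 0, "y": 0, "z": 0, "fingers": -1},
])

```text
time: 22.2
ee_pos: [0.5249, 0.2929, 0.022]
ee_rot: [3.14, -0.029, 0.003]
ft_force: [0.1, -4.2, 6.0]
finger_gap: 0.0433
grasp_force: 30.0
```

Request:
servo_tool([
  {"rx": 0, "ry": 0, "rz": 0, "x": 0, "y": 0, "z": 0, "fingers": -1},
  {"rx": 0, "ry": 0, "rz": 0, "x": 0, "y": 0, "z": 0, "fingers": -1},
  {"rx": 0, "ry": 0, "rz": 0, "x": 0, "y": 0, "z": 0, "fingers": -1},
  {"rx": 0, "ry": 0, "rz": 0, "x": 0, "y": 0, "z": 0, "fingers": -1},
  {"rx": 0, "ry": 0, "rz": 0, "x": 0, "y": 0, "z": 0, "fingers": -1},
])

```text
time: 22.7
ee_pos: [0.5249, 0.2929, 0.0219]
ee_rot: [3.141, -0.029, 0.003]
ft_force: [0.8, -5.2, 5.9]
finger_gap: 0.0434
grasp_force: 30.0
```

Request:
servo_tool([
  {"rx": 0, "ry": 0, "rz": 0, "x": 0, "y": 0, "z": 15, "fingers": -1},
  {"rx": 0, "ry": 0, "rz": 0, "x": 0, "y": 0, "z": 40, "fingers": -1},
  {"rx": 0, "ry": 0, "rz": 0, "x": 0, "y": 0, "z": 70, "fingers": -1},
  {"rx": 0, "ry": 0, "rz": 0, "x": 0, "y": 0, "z": 100, "fingers": -1},
  {"rx": 0, "ry": 0, "rz": 0, "x": 0, "y": 0, "z": 130, "fingers": -1},
])

```text
time: 23.2
ee_pos: [0.5233, 0.2936, 0.1517]
ee_rot: [3.141, -0.031, -0.001]
ft_force: [0.8, 0.2, -3.7]
finger_gap: 0.0435
grasp_force: 30.0
```

Request:
servo_tool([
  {"rx": 0, "ry": 0, "rz": 6, "x": -5, "y": -25, "z": 0, "fingers": -1},
  {"rx": 0, "ry": 0, "rz": 12, "x": -10, "y": -60, "z": 0, "fingers": -1},
  {"rx": 0, "ry": 0, "rz": 18, "x": -15, "y": -95, "z": 0, "fingers": -1},
  {"rx": 0, "ry": 0, "rz": 24, "x": -20, "y": -130, "z": 0, "fingers": -1},
  {"rx": 0, "ry": 0, "rz": 30, "x": -25, "y": -165, "z": 0, "fingers": -1},
])

```text
time: 23.7
ee_pos: [0.4981, 0.1276, 0.1507]
ee_rot: [-3.04, -0.791, -0.0]
ft_force: [0.4, -0.1, -3.4]
finger_gap: 0.0434
grasp_force: 30.0
```

Request:
servo_tool([
  {"rx": 0, "ry": 0, "rz": 6, "x": -5, "y": -35, "z": 0, "fingers": -1},
  {"rx": 0, "ry": 0, "rz": 12, "x": -10, "y": -70, "z": 0, "fingers": -1},
  {"rx": 0, "ry": 0, "rz": 18, "x": -15, "y": -105, "z": 0, "fingers": -1},
  {"rx": 0, "ry": 0, "rz": 24, "x": -20, "y": -140, "z": 0, "fingers": -1},
  {"rx": 0, "ry": 0, "rz": 31, "x": -25, "y": -175, "z": 0, "fingers": -1},
])

```text
time: 24.2
ee_pos: [0.4732, -0.0474, 0.1508]
ee_rot: [2.719, 1.574, 0.0]
ft_force: [0.7, -0.5, -2.2]
finger_gap: 0.0437
grasp_force: 30.0
```

Request:
servo_tool([
  {"rx": 0, "ry": 0, "rz": 7, "x": -5, "y": -35, "z": 0, "fingers": -1},
  {"rx": 0, "ry": 0, "rz": 14, "x": -10, "y": -70, "z": 0, "fingers": -1},
  {"rx": 0, "ry": 0, "rz": 21, "x": -15, "y": -105, "z": 0, "fingers": -1},
  {"rx": 0, "ry": 0, "rz": 28, "x": -20, "y": -140, "z": 0, "fingers": -1},
  {"rx": 0, "ry": 0, "rz": 32, "x": -21, "y": -160, "z": 0, "fingers": -1},
])

```text
time: 24.7
ee_pos: [0.4522, -0.2086, 0.1508]
ee_rot: [2.181, 2.26, -0.001]
ft_force: [0.6, 0.4, -3.8]
finger_gap: 0.0433
grasp_force: 30.0
```

Request:
servo_tool([
  {"rx": 0, "ry": 0, "rz": 0, "x": 0, "y": 0, "z": 0, "fingers": -1},
  {"rx": 0, "ry": 0, "rz": 0, "x": 0, "y": 0, "z": 0, "fingers": -1},
  {"rx": 0, "ry": 0, "rz": 0, "x": 0, "y": 0, "z": -25, "fingers": -1},
  {"rx": 0, "ry": 0, "rz": 0, "x": 0, "y": 0, "z": -50, "fingers": -1},
  {"rx": 0, "ry": 0, "rz": 0, "x": 0, "y": 0, "z": -65, "fingers": -1},
])

```text
time: 25.2
ee_pos: [0.4519, -0.2041, 0.0841]
ee_rot: [-2.183, -2.256, 0.0]
ft_force: [-0.3, 0.3, -3.3]
finger_gap: 0.0433
grasp_force: 30.0
```

```bash
python3 - <<'E'
from h import *
s=manip.read_state(); print(s['ee_pos'],cv2.Rodrigues(s['ee_rot'])[0].round(3),s['finger_gap'],s['ft_force'])
E
```

```text
[ 0.45191487 -0.20405527  0.08413154] [[-0.033  0.999 -0.002]
 [ 0.999  0.033  0.002]
 [ 0.002 -0.002 -1.   ]] 0.04326429984082204 [-0.30616334  0.30206022 -3.30960642]
```

Request:
servo_tool([
  {"rx": 0, "ry": 0, "rz": 0, "x": 2, "y": 0, "z": -12, "fingers": -1},
  {"rx": 0, "ry": 0, "rz": 0, "x": 2, "y": 0, "z": -22, "fingers": -1},
  {"rx": 0, "ry": 0, "rz": 0, "x": 2, "y": 0, "z": -30, "fingers": -1},
  {"rx": 0, "ry": 0, "rz": 0, "x": 2, "y": 0, "z": -34, "fingers": -1},
  {"rx": 0, "ry": 0, "rz": 0, "x": 2, "y": 0, "z": -34, "fingers": -1},
])

```text
time: 25.7
ee_pos: [0.4549, -0.2059, 0.0519]
ee_rot: [-2.185, -2.257, -0.0]
ft_force: [-1.3, 1.9, 1.0]
finger_gap: 0.0437
grasp_force: 30.0
```

Request:
servo_tool([
  {"rx": 0, "ry": 0, "rz": 0, "x": 0, "y": 0, "z": 0, "fingers": -1},
  {"rx": 0, "ry": 0, "rz": 0, "x": 0, "y": 0, "z": 0, "fingers": 0.3},
  {"rx": 0, "ry": 0, "rz": 0, "x": 0, "y": 0, "z": 0, "fingers": 0.3},
  {"rx": 0, "ry": 0, "rz": 0, "x": 0, "y": 0, "z": 0, "fingers": 0.3},
  {"rx": 0, "ry": 0, "rz": 0, "x": 0, "y": 0, "z": 0, "fingers": 0.3},
])

```text
time: 26.2
ee_pos: [0.4556, -0.2068, 0.0517]
ee_rot: [2.184, 2.256, 0.0]
ft_force: [0.5, -0.5, -0.6]
finger_gap: 0.0571
grasp_force: 0.3
```

Request:
servo_tool([
  {"rx": 0, "ry": 0, "rz": 0, "x": 0, "y": 0, "z": 8, "fingers": 0.3},
  {"rx": 0, "ry": 0, "rz": 0, "x": 0, "y": 0, "z": 25, "fingers": 0.3},
  {"rx": 0, "ry": 0, "rz": 0, "x": 0, "y": 0, "z": 55, "fingers": 0.3},
  {"rx": 0, "ry": 0, "rz": 0, "x": 0, "y": 0, "z": 90, "fingers": 0.3},
  {"rx": 0, "ry": 0, "rz": 0, "x": 0, "y": 0, "z": 130, "fingers": 0.3},
])

```text
time: 26.7
ee_pos: [0.454, -0.2057, 0.1825]
ee_rot: [-2.184, -2.256, 0.001]
ft_force: [-0.4, -0.6, -0.4]
finger_gap: 0.057
grasp_force: 0.0
```

```bash
python3 - <<'E'
from h import *
d=snap('top','t2'); im=d['img']
h=cv2.cvtColor(im,cv2.COLOR_BGR2HSV); m=cv2.inRange(h,(10,100,50),(30,255,255))
n,l,st,c=cv2.connectedComponentsWithStats(m)
for i in range(1,n):
    if st[i,4]>6: print(st[i],c[i].round(1),ray('t2',*c[i],.053).round(4))
d=snap('scene','s2'); m=cv2.inRange(cv2.cvtColor(d['img'],cv2.COLOR_BGR2HSV),(10,100,50),(30,255,255))
n,l,st,c=cv2.connectedComponentsWithStats(m)
for i in range(1,n):
    if st[i,4]>6: print(st[i],c[i].round(1))
print([proj('s2',(.568+a,-.094+b,.045)).round(1) for a,b in ((-.0012,.04),(.0012,-.04))],[proj('s2',(.571+a,-.204+b,.045)).round(1) for a,b in ((-.0012,.04),(.0012,-.04))])
E
```

```text
[286 212   4   6  24] [287.5 214.5] [ 0.5641 -0.0557  0.053 ]
[312 212   5   6  20] [314.  214.4] [ 0.5665 -0.1357  0.053 ]
[322 235   5   6  29] [324.1 237.6] [ 0.4976 -0.1662  0.053 ]
[265  79   6   2   7] [267.4  79.4]
[251  81  10   4  17] [254.6  82.3]
[255 158   4   3   8] [256.2 158.8]
[array([257.1, 187. ]), array([243.9, 174.6])] [array([239.3, 170.2]), array([227.7, 159.4])]
```

Filter A's stub is still at x≈0.498, probably mid-roll. I'll move to above knob 1 with the fingers shut and check again.

Request:
servo_tool([
  {"rx": 0, "ry": 0, "rz": 0, "x": 0, "y": 0, "z": 40, "fingers": -1},
  {"rx": 0, "ry": 0, "rz": 0, "x": 28, "y": 28, "z": 50, "fingers": -1},
  {"rx": 0, "ry": 0, "rz": 0, "x": 56, "y": 56, "z": 50, "fingers": -1},
  {"rx": 0, "ry": 0, "rz": 0, "x": 84, "y": 84, "z": 50, "fingers": -1},
  {"rx": 0, "ry": 0, "rz": 0, "x": 113, "y": 112, "z": 50, "fingers": -1},
])

```text
time: 27.3
ee_pos: [0.5682, -0.093, 0.2311]
ee_rot: [-2.185, -2.257, 0.001]
ft_force: [0.1, -0.3, 0.0]
finger_gap: 0.0205
grasp_force: 0.0
```

Request:
servo_tool([
  {"rx": 0, "ry": 0, "rz": 0, "x": 0, "y": 0, "z": 0, "fingers": -1},
  {"rx": 0, "ry": 0, "rz": 0, "x": 0, "y": 0, "z": 0, "fingers": -1},
  {"rx": 0, "ry": 0, "rz": 0, "x": 0, "y": 0, "z": 0, "fingers": -1},
  {"rx": 0, "ry": 0, "rz": 0, "x": 0, "y": 0, "z": 0, "fingers": -1},
  {"rx": 0, "ry": 0, "rz": 0, "x": 0, "y": 0, "z": 0, "fingers": -1},
])

```text
time: 27.8
ee_pos: [0.5672, -0.0951, 0.2315]
ee_rot: [-2.186, -2.256, 0.001]
ft_force: [1.3, 0.4, 0.5]
finger_gap: 0.0003
grasp_force: 0.0
```

```bash
cat >> h.py <<'E'
def brass(n,f):
    d=snap(n,f); m=cv2.inRange(cv2.cvtColor(d['img'],cv2.COLOR_BGR2HSV),(10,100,50),(30,255,255))
    k,l,st,c=cv2.connectedComponentsWithStats(m)
    for i in range(1,k):
        if st[i,4]>6: print(st[i],c[i].round(1),ray(f,*c[i],.053).round(4))
E
python3 - <<'E'
from h import *
s=manip.read_state(); print(s['ee_pos'],s['finger_gap'])
brass('top','t3'); brass('scene','s3')
E
```

```text
[ 0.56717712 -0.09511332  0.2314748 ] 0.00027959485440540784
[286 212   2   4   7] [286.4 213.3] [ 0.5677 -0.0524  0.053 ]
[229  80   8   3  15] [232.5  81.1] [ 0.2346 -0.8952  0.053 ]
[242  80  25   8  43] [252.7  83.6] [ 0.1684 -0.8119  0.053 ]
```

Request:
servo_tool([
  {"rx": 0, "ry": 0, "rz": 0, "x": 0, "y": 1, "z": -20, "fingers": -1},
  {"rx": 0, "ry": 0, "rz": 0, "x": 0, "y": 1, "z": -40, "fingers": -1},
  {"rx": 0, "ry": 0, "rz": 0, "x": 0, "y": 1, "z": -45, "fingers": -1},
  {"rx": 0, "ry": 0, "rz": 0, "x": 0, "y": 1, "z": -48, "fingers": -1},
  {"rx": 0, "ry": 0, "rz": 0, "x": 0, "y": 1, "z": -50, "fingers": -1},
])

```text
time: 28.4
ee_pos: [0.5683, -0.0935, 0.1819]
ee_rot: [2.185, 2.257, 0.0]
ft_force: [0.6, -0.2, 0.2]
finger_gap: 0.0006
grasp_force: 0.0
```

Request:
servo_tool([
  {"rx": 0, "ry": 0, "rz": 0, "x": 0, "y": 0, "z": -3, "fingers": -1},
  {"rx": 0, "ry": 0, "rz": 0, "x": 0, "y": 0, "z": -6, "fingers": -1},
  {"rx": 0, "ry": 0, "rz": 0, "x": 0, "y": 0, "z": -9, "fingers": -1},
  {"rx": 0, "ry": 0, "rz": 0, "x": 0, "y": 0, "z": -12, "fingers": -1},
  {"rx": 0, "ry": 0, "rz": 0, "x": 0, "y": 0, "z": -12, "fingers": -1},
])

```text
time: 28.9
ee_pos: [0.5679, -0.0932, 0.1692]
ee_rot: [-2.185, -2.257, 0.0]
ft_force: [0.3, 0.6, 0.5]
finger_gap: 0.0009
grasp_force: 0.0
```

Request:
servo_tool([
  {"rx": 0, "ry": 0, "rz": 0, "x": 0, "y": 0, "z": -3, "fingers": -1},
  {"rx": 0, "ry": 0, "rz": 0, "x": 0, "y": 0, "z": -6, "fingers": -1},
  {"rx": 0, "ry": 0, "rz": 0, "x": 0, "y": 0, "z": -8, "fingers": -1},
  {"rx": 0, "ry": 0, "rz": 0, "x": 0, "y": 0, "z": -10, "fingers": -1},
  {"rx": 0, "ry": 0, "rz": 0, "x": 0, "y": 0, "z": -10, "fingers": -1},
])

```text
time: 29.4
ee_pos: [0.5679, -0.0933, 0.1591]
ee_rot: [-2.185, -2.257, 0.0]
ft_force: [-0.2, 0.2, 1.0]
finger_gap: 0.0006
grasp_force: 0.3
```

Request:
servo_tool([
  {"rx": 0, "ry": 0, "rz": 0, "x": 0, "y": 0, "z": -2, "fingers": -1},
  {"rx": 0, "ry": 0, "rz": 0, "x": 0, "y": 0, "z": -4, "fingers": -1},
  {"rx": 0, "ry": 0, "rz": 0, "x": 0, "y": 0, "z": -6, "fingers": -1},
  {"rx": 0, "ry": 0, "rz": 0, "x": 0, "y": 0, "z": -6, "fingers": -1},
  {"rx": 0, "ry": 0, "rz": 0, "x": 0, "y": 0, "z": -6, "fingers": -1},
])

```text
time: 29.9
ee_pos: [0.5677, -0.0932, 0.1531]
ee_rot: [-2.185, -2.257, 0.001]
ft_force: [0.5, 0.2, -0.1]
finger_gap: 0.0006
grasp_force: 0.1
```

Request:
servo_tool([
  {"rx": 0, "ry": 0, "rz": 0, "x": 0, "y": 0, "z": -2, "fingers": -1},
  {"rx": 0, "ry": 0, "rz": 0, "x": 0, "y": 0, "z": -4, "fingers": -1},
  {"rx": 0, "ry": 0, "rz": 0, "x": 0, "y": 0, "z": -6, "fingers": -1},
  {"rx": 0, "ry": 0, "rz": 0, "x": 0, "y": 0, "z": -6, "fingers": -1},
  {"rx": 0, "ry": 0, "rz": 0, "x": 0, "y": 0, "z": -6, "fingers": -1},
])

```text
time: 30.4
ee_pos: [0.5679, -0.0932, 0.149]
ee_rot: [2.184, 2.257, 0.0]
ft_force: [-4.9, 1.5, 15.7]
finger_gap: 0.0004
grasp_force: 7.7
```

Lane 1 is seated: 15.7 N with the tip at the expected height. Before pressing knob 2, I'll move clear towards +y and check that filter A rolled in.

Request:
servo_tool([
  {"rx": 0, "ry": 0, "rz": 0, "x": 0, "y": 0, "z": 20, "fingers": -1},
  {"rx": 0, "ry": 0, "rz": 0, "x": 0, "y": 10, "z": 60, "fingers": -1},
  {"rx": 0, "ry": 0, "rz": 0, "x": 0, "y": 50, "z": 100, "fingers": -1},
  {"rx": 0, "ry": 0, "rz": 0, "x": -20, "y": 100, "z": 120, "fingers": -1},
  {"rx": 0, "ry": 0, "rz": 0, "x": -50, "y": 140, "z": 120, "fingers": -1},
])

```text
time: 30.9
ee_pos: [0.5272, 0.0378, 0.269]
ee_rot: [2.183, 2.253, 0.007]
ft_force: [0.7, 1.1, -0.4]
finger_gap: 0.0002
grasp_force: 0.0
```

```bash
python3 - <<'E'
from h import *
brass('top','t4'); brass('scene','s4')
a=cv2.imread('pics/t4.png')[180:280,270:400]; b=cv2.imread('pics/s4.png')[110:220,185:310]
f=lambda x:cv2.convertScaleAbs(cv2.resize(x,(390,400) ,interpolation=cv2.INTER_CUBIC),alpha=1.5)
cv2.imwrite('pics/m4.png',np.hstack([f(a),f(b)]))
for n,x,y in ((1,.568,-.094),(2,.571,-.204),(3,.574,-.314)):
    print(n,[(z,((proj('s4',(x,y,z))-[185,110])*[390/125,400/110]+[390,0]).round(0)) for z in(.152,.159,.18)])
E
```

```text
[313 212   4   6  20] [314.2 214.5] [ 0.5663 -0.1363  0.053 ]
[321 212   4   6  24] [322.5 214.5] [ 0.5669 -0.1613  0.053 ]
[348 214   3   4   8] [349.1 215.8] [ 0.5652 -0.2418  0.053 ]
[274  78   8   4  20] [277.5  79.4] [ 0.0376 -0.799   0.053 ]
[288  78  27   9  51] [299.3  82. ] [-0.0311 -0.7123  0.053 ]
[288  88   4   7  13] [289.8  90.9] [ 0.0708 -0.6386  0.053 ]
1 [(0.152, array([591., 144.])), (0.159, array([591., 137.])), (0.18, array([590., 113.]))]
2 [(0.152, array([536.,  91.])), (0.159, array([535.,  83.])), (0.18, array([534.,  61.]))]
3 [(0.152, array([487.,  44.])), (0.159, array([487.,  37.])), (0.18, array([485.,  15.]))]
```

View pics/m4.png

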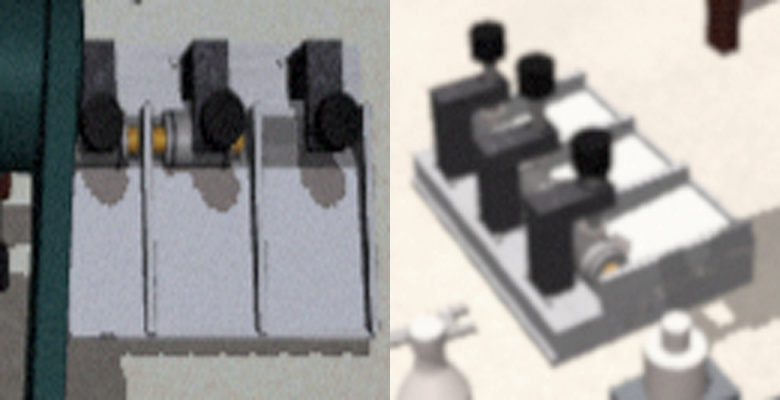

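Both filters are in their vees (lane 2 stubs at (160,138) and (238,143)). Knob 1 is at its seated height (592,137) and knob 2 is raised (536,61). Next, press knob 2.

Request:
servo_tool([
  {"rx": 0, "ry": 0, "rz": 0, "x": 8, "y": -40, "z": 0, "fingers": -1},
  {"rx": 0, "ry": 0, "rz": 0, "x": 18, "y": -85, "z": 0, "fingers": -1},
  {"rx": 0, "ry": 0, "rz": 0, "x": 28, "y": -130, "z": -10, "fingers": -1},
  {"rx": 0, "ry": 0, "rz": 0, "x": 38, "y": -175, "z": -20, "fingers": -1},
  {"rx": 0, "ry": 0, "rz": 0, "x": 48, "y": -220, "z": -30, "fingers": -1},
])

```text
time: 31.5
ee_pos: [0.5726, -0.1857, 0.2354]
ee_rot: [-2.185, -2.257, 0.001]
ft_force: [1.0, 0.0, -0.2]
finger_gap: 0.0004
grasp_force: 0.0
```

Request:
servo_tool([
  {"rx": 0, "ry": 0, "rz": 0, "x": 5, "y": -31, "z": 0, "fingers": -1},
  {"rx": 0, "ry": 0, "rz": 0, "x": 5, "y": -31, "z": 0, "fingers": -1},
  {"rx": 0, "ry": 0, "rz": 0, "x": 5, "y": -31, "z": -25, "fingers": -1},
  {"rx": 0, "ry": 0, "rz": 0, "x": 5, "y": -31, "z": -50, "fingers": -1},
  {"rx": 0, "ry": 0, "rz": 0, "x": 5, "y": -31, "z": -57, "fingers": -1},
])

```text
time: 32.0
ee_pos: [0.5754, -0.2129, 0.1764]
ee_rot: [-2.181, -2.254, 0.002]
ft_force: [0.3, 0.3, -1.1]
finger_gap: 0.0008
grasp_force: 0.0
```

Request:
servo_tool([
  {"rx": 0, "ry": 0, "rz": 0, "x": 0, "y": 0, "z": -5, "fingers": -1},
  {"rx": 0, "ry": 0, "rz": 0, "x": 0, "y": 0, "z": -10, "fingers": -1},
  {"rx": 0, "ry": 0, "rz": 0, "x": 0, "y": 0, "z": -15, "fingers": -1},
  {"rx": 0, "ry": 0, "rz": 0, "x": 0, "y": 0, "z": -20, "fingers": -1},
  {"rx": 0, "ry": 0, "rz": 0, "x": 0, "y": 0, "z": -25, "fingers": -1},
])

```text
time: 32.5
ee_pos: [0.578, -0.2141, 0.1549]
ee_rot: [2.184, 2.257, 0.001]
ft_force: [-1.8, 1.7, 3.6]
finger_gap: 0.0002
grasp_force: 1.9
```

Request:
servo_tool([
  {"rx": 0, "ry": 0, "rz": 0, "x": 0, "y": 0, "z": -2, "fingers": -1},
  {"rx": 0, "ry": 0, "rz": 0, "x": 0, "y": 0, "z": -4, "fingers": -1},
  {"rx": 0, "ry": 0, "rz": 0, "x": 0, "y": 0, "z": -6, "fingers": -1},
  {"rx": 0, "ry": 0, "rz": 0, "x": 0, "y": 0, "z": -8, "fingers": -1},
  {"rx": 0, "ry": 0, "rz": 0, "x": 0, "y": 0, "z": -8, "fingers": -1},
])

```text
time: 33.0
ee_pos: [0.5781, -0.2142, 0.1489]
ee_rot: [2.184, 2.256, 0.001]
ft_force: [-4.1, 3.6, 19.4]
finger_gap: 0.0005
grasp_force: 9.5
```

Lane 2 is seated (19 N at the same height). Next, the guard cap.

Request:
servo_tool([
  {"rx": 0, "ry": 0, "rz": 0, "x": 0, "y": 0, "z": 20, "fingers": -1},
  {"rx": 0, "ry": 0, "rz": 0, "x": 0, "y": 0, "z": 60, "fingers": -1},
  {"rx": 0, "ry": 0, "rz": 0, "x": 0, "y": 30, "z": 90, "fingers": -1},
  {"rx": 0, "ry": 0, "rz": 0, "x": 0, "y": 75, "z": 90, "fingers": 1},
  {"rx": 0, "ry": 0, "rz": 0, "x": 0, "y": 120, "z": 90, "fingers": 1},
])

```text
time: 33.5
ee_pos: [0.5782, -0.094, 0.2375]
ee_rot: [2.185, 2.254, 0.001]
ft_force: [0.5, -0.2, -1.2]
finger_gap: 0.0132
grasp_force: 0.0
```

Request:
servo_tool([
  {"rx": 0, "ry": 0, "rz": 0, "x": -2, "y": 45, "z": 0, "fingers": 1},
  {"rx": 0, "ry": 0, "rz": 0, "x": -4, "y": 90, "z": 0, "fingers": 1},
  {"rx": 0, "ry": 0, "rz": 0, "x": -6, "y": 135, "z": 0, "fingers": 1},
  {"rx": 0, "ry": 0, "rz": 0, "x": -7, "y": 159, "z": -30, "fingers": 1},
  {"rx": 0, "ry": 0, "rz": 0, "x": -7, "y": 159, "z": -50, "fingers": 1},
])

```text
time: 34.0
ee_pos: [0.5698, 0.0679, 0.1853]
ee_rot: [-2.18, -2.261, -0.0]
ft_force: [-0.7, -1.2, -1.3]
finger_gap: 0.0531
grasp_force: 0.0
```

Request:
servo_tool([
  {"rx": 0, "ry": 0, "rz": 0, "x": 0, "y": 0, "z": 0, "fingers": 1},
  {"rx": 0, "ry": 0, "rz": 0, "x": 0, "y": 0, "z": 0, "fingers": 1},
  {"rx": 0, "ry": 0, "rz": 0, "x": 0, "y": 0, "z": 0, "fingers": 1},
  {"rx": 0, "ry": 0, "rz": 0, "x": 0, "y": 0, "z": 0, "fingers": 1},
  {"rx": 0, "ry": 0, "rz": 0, "x": 0, "y": 0, "z": 0, "fingers": 1},
])

```text
time: 34.5
ee_pos: [0.5712, 0.0643, 0.1874]
ee_rot: [2.185, 2.256, 0.002]
ft_force: [0.7, -0.9, -1.0]
finger_gap: 0.0876
grasp_force: 0.0
```

```bash
python3 - <<'E'
from h import *
d=snap('wrist','w10'); s=manip.read_state(); print(s['ee_pos'],s['ee_rot'])
g=cv2.medianBlur(cv2.cvtColor(d['img'],cv2.COLOR_BGR2GRAY),3)
for a,b,z in ((12,30,.08),(31,60,.058)):
    c=cv2.HoughCircles(g[100:300,150:360],cv2.HOUGH_GRADIENT,1,60,param1=80,param2=15,minRadius=a,maxRadius=b)
    if c is not None:
        for u,v,r in c[0][:3]: print(u+150,v+100,r,ray('w10',u+150,v+100,z).round(4))
X=np.array([.571,.065])
print(proj('w10',(*X,.08)),proj('w10',(*X,.058)), proj('w10',(.584,.065,.08)),proj('w10',(.599,.065,.058)))
E
```

```text
[0.571038   0.06435828 0.18719331] [2.18511018e+00 2.25589789e+00 1.32170212e-03]
255.5 180.5 28.3 [0.5712 0.071  0.08  ]
248.5 270.5 21.1 [ 0.5674 -0.0196  0.08  ]
269.5 192.5 53.8 [0.5855 0.0535 0.058 ]
[255.01575578 186.94360814] [254.9536223  180.62600378] [269.51116882 187.37591036] [284.05121472 181.49933161]
```

The cup top circle at (255.5,180.5), r=28, confirms the guard at (0.571, 0.065). I'll descend and grip.

Request:
servo_tool([
  {"rx": 0, "ry": 0, "rz": 0, "x": 0, "y": 1, "z": -40, "fingers": 1},
  {"rx": 0, "ry": 0, "rz": 0, "x": 0, "y": 1, "z": -80, "fingers": 0.5},
  {"rx": 0, "ry": 0, "rz": 0, "x": 0, "y": 1, "z": -110, "fingers": 0.3},
  {"rx": 0, "ry": 0, "rz": 0, "x": 0, "y": 1, "z": -128, "fingers": 0.2},
  {"rx": 0, "ry": 0, "rz": 0, "x": 0, "y": 1, "z": -134, "fingers": 0.2},
])

```text
time: 35.05
ee_pos: [0.5691, 0.0656, 0.0506]
ee_rot: [-2.184, -2.255, 0.004]
ft_force: [-0.3, -0.4, -1.2]
finger_gap: 0.0593
grasp_force: 0.0
```

Request:
servo_tool([
  {"rx": 0, "ry": 0, "rz": 0, "x": 0, "y": 0, "z": -1, "fingers": 0.2},
  {"rx": 0, "ry": 0, "rz": 0, "x": 0, "y": 0, "z": -1, "fingers": -1},
  {"rx": 0, "ry": 0, "rz": 0, "x": 0, "y": 0, "z": -1, "fingers": -1},
  {"rx": 0, "ry": 0, "rz": 0, "x": 0, "y": 0, "z": -1, "fingers": -1},
  {"rx": 0, "ry": 0, "rz": 0, "x": 0, "y": 0, "z": -1, "fingers": -1},
])

```text
time: 35.55
ee_pos: [0.5712, 0.0659, 0.0522]
ee_rot: [2.184, 2.257, 0.002]
ft_force: [-0.0, 0.5, 1.1]
finger_gap: 0.0252
grasp_force: 30.0
```

Request:
servo_tool([
  {"rx": 0, "ry": 0, "rz": 0, "x": 0, "y": 0, "z": 0, "fingers": -1},
  {"rx": 0, "ry": 0, "rz": 0, "x": 0, "y": 0, "z": 0, "fingers": -1},
  {"rx": 0, "ry": 0, "rz": 0, "x": 0, "y": 0, "z": 0, "fingers": -1},
  {"rx": 0, "ry": 0, "rz": 0, "x": 0, "y": 0, "z": 0, "fingers": -1},
  {"rx": 0, "ry": 0, "rz": 0, "x": 0, "y": 0, "z": 0, "fingers": -1},
])

```text
time: 36.05
ee_pos: [0.5714, 0.0659, 0.0522]
ee_rot: [2.184, 2.257, 0.002]
ft_force: [0.7, -0.3, 6.6]
finger_gap: 0.0249
grasp_force: 30.0
```

Request:
servo_tool([
  {"rx": 0, "ry": 0, "rz": 0, "x": 0, "y": 0, "z": 15, "fingers": -1},
  {"rx": 0, "ry": 0, "rz": 0, "x": 0, "y": 0, "z": 35, "fingers": -1},
  {"rx": 0, "ry": 0, "rz": 0, "x": 0, "y": 0, "z": 60, "fingers": -1},
  {"rx": 0, "ry": 0, "rz": 0, "x": -30, "y": 0, "z": 70, "fingers": -1},
  {"rx": 0, "ry": 0, "rz": 0, "x": -65, "y": 0, "z": 70, "fingers": -1},
])

```text
time: 36.55
ee_pos: [0.5072, 0.0658, 0.1229]
ee_rot: [2.183, 2.255, 0.004]
ft_force: [-0.1, 1.4, -1.9]
finger_gap: 0.0253
grasp_force: 30.0
```

Request:
servo_tool([
  {"rx": 0, "ry": 0, "rz": 0, "x": -35, "y": 0, "z": 0, "fingers": -1},
  {"rx": 0, "ry": 0, "rz": 0, "x": -65, "y": 0, "z": 0, "fingers": -1},
  {"rx": 0, "ry": 0, "rz": 0, "x": -65, "y": 0, "z": -30, "fingers": -1},
  {"rx": 0, "ry": 0, "rz": 0, "x": -65, "y": 0, "z": -60, "fingers": -1},
  {"rx": 0, "ry": 0, "rz": 0, "x": -65, "y": 0, "z": -75, "fingers": -1},
])

```text
time: 37.05
ee_pos: [0.4387, 0.0658, 0.0448]
ee_rot: [-2.184, -2.256, 0.003]
ft_force: [0.4, 0.1, -0.6]
finger_gap: 0.0253
grasp_force: 30.0
```

Request:
servo_tool([
  {"rx": 0, "ry": 0, "rz": 0, "x": 0, "y": 0, "z": -4, "fingers": -1},
  {"rx": 0, "ry": 0, "rz": 0, "x": 0, "y": 0, "z": -8, "fingers": -1},
  {"rx": 0, "ry": 0, "rz": 0, "x": 0, "y": 0, "z": -9, "fingers": -1},
  {"rx": 0, "ry": 0, "rz": 0, "x": 0, "y": 0, "z": -9, "fingers": -1},
  {"rx": 0, "ry": 0, "rz": 0, "x": 0, "y": 0, "z": -9, "fingers": -1},
])

```text
time: 37.55
ee_pos: [0.4411, 0.0658, 0.038]
ee_rot: [2.184, 2.257, 0.001]
ft_force: [-0.4, -0.7, -0.8]
finger_gap: 0.0249
grasp_force: 30.0
```

Request:
servo_tool([
  {"rx": 0, "ry": 0, "rz": 0, "x": 0, "y": 0, "z": -1, "fingers": -1},
  {"rx": 0, "ry": 0, "rz": 0, "x": 0, "y": 0, "z": -2, "fingers": -1},
  {"rx": 0, "ry": 0, "rz": 0, "x": 0, "y": 0, "z": -2, "fingers": -1},
  {"rx": 0, "ry": 0, "rz": 0, "x": 0, "y": 0, "z": -2, "fingers": 0.3},
  {"rx": 0, "ry": 0, "rz": 0, "x": 0, "y": 0, "z": -2, "fingers": 0.3},
])

```text
time: 38.05
ee_pos: [0.4406, 0.0658, 0.0356]
ee_rot: [2.185, 2.257, 0.0]
ft_force: [-0.2, -0.4, 0.4]
finger_gap: 0.0374
grasp_force: 0.0
```

Request:
servo_tool([
  {"rx": 0, "ry": 0, "rz": 0, "x": 0, "y": 0, "z": 0, "fingers": 0.3},
  {"rx": 0, "ry": 0, "rz": 0, "x": 0, "y": 0, "z": 0, "fingers": 0.3},
  {"rx": 0, "ry": 0, "rz": 0, "x": 0, "y": 0, "z": 15, "fingers": 0.3},
  {"rx": 0, "ry": 0, "rz": 0, "x": 0, "y": 0, "z": 40, "fingers": 0.3},
  {"rx": 0, "ry": 0, "rz": 0, "x": 0, "y": 0, "z": 70, "fingers": 0.3},
])

```text
time: 38.55
ee_pos: [0.4394, 0.0658, 0.1054]
ee_rot: [-2.184, -2.256, 0.003]
ft_force: [0.3, 0.3, -0.3]
finger_gap: 0.0569
grasp_force: 0.0
```

Request:
servo_tool([
  {"rx": 0, "ry": 0, "rz": 0, "x": 30, "y": 0, "z": 0, "fingers": -1},
  {"rx": 0, "ry": 0, "rz": 0, "x": 65, "y": 0, "z": 0, "fingers": -1},
  {"rx": 0, "ry": 0, "rz": 0, "x": 100, "y": 0, "z": 0, "fingers": -1},
  {"rx": 0, "ry": 0, "rz": 0, "x": 130, "y": 0, "z": 0, "fingers": -1},
  {"rx": 0, "ry": 0, "rz": 0, "x": 130, "y": 0, "z": 0, "fingers": -1},
])

```text
time: 39.05
ee_pos: [0.5753, 0.0656, 0.1057]
ee_rot: [2.183, 2.255, 0.005]
ft_force: [0.2, 0.4, 0.2]
finger_gap: 0.0207
grasp_force: 0.0
```

Request:
servo_tool([
  {"rx": 0, "ry": 0, "rz": 0, "x": 0, "y": 0, "z": -20, "fingers": -1},
  {"rx": 0, "ry": 0, "rz": 0, "x": 0, "y": 0, "z": -45, "fingers": -1},
  {"rx": 0, "ry": 0, "rz": 0, "x": 0, "y": 0, "z": -65, "fingers": -1},
  {"rx": 0, "ry": 0, "rz": 0, "x": 0, "y": 0, "z": -72, "fingers": -1},
  {"rx": 0, "ry": 0, "rz": 0, "x": 0, "y": 0, "z": -76, "fingers": -1},
])

```text
time: 39.55
ee_pos: [0.5692, 0.0659, 0.0287]
ee_rot: [-2.184, -2.256, 0.002]
ft_force: [0.5, 0.9, 0.4]
finger_gap: 0.0004
grasp_force: 0.0
```

```bash
python3 - <<'E'
from h import *
s=manip.read_state(); print(s['ee_pos'],s['ft_force'],s['finger_gap'])
E
```

```text
[0.56916119 0.06589358 0.02873077] [0.4593766  0.93752488 0.43002742] 0.00038482216862261093
```

Request:
servo_tool([
  {"rx": 0, "ry": 0, "rz": 0, "x": 0, "y": 0, "z": -3, "fingers": -1},
  {"rx": 0, "ry": 0, "rz": 0, "x": 0, "y": 0, "z": -6, "fingers": -1},
  {"rx": 0, "ry": 0, "rz": 0, "x": 0, "y": 0, "z": -9, "fingers": -1},
  {"rx": 0, "ry": 0, "rz": 0, "x": 0, "y": 0, "z": -11, "fingers": -1},
  {"rx": 0, "ry": 0, "rz": 0, "x": 0, "y": 0, "z": -11, "fingers": -1},
])

```text
time: 40.05
ee_pos: [0.5711, 0.0658, 0.0188]
ee_rot: [2.184, 2.257, 0.001]
ft_force: [0.0, 0.6, 4.5]
finger_gap: 0.0007
grasp_force: 2.0
```

Request:
servo_tool([
  {"rx": 0, "ry": 0, "rz": 0, "x": 0, "y": 0, "z": -1, "fingers": -1},
  {"rx": 0, "ry": 0, "rz": 0, "x": 0, "y": 0, "z": -2, "fingers": -1},
  {"rx": 0, "ry": 0, "rz": 0, "x": 0, "y": 0, "z": -3, "fingers": -1},
  {"rx": 0, "ry": 0, "rz": 0, "x": 0, "y": 0, "z": -3, "fingers": -1},
  {"rx": 0, "ry": 0, "rz": 0, "x": 0, "y": 0, "z": -3, "fingers": -1},
])

```text
time: 40.55
ee_pos: [0.5711, 0.0659, 0.0175]
ee_rot: [2.184, 2.257, 0.002]
ft_force: [-3.8, 1.2, 21.0]
finger_gap: 0.0006
grasp_force: 10.5
```

Button bottomed at 21 N. Now fetch the cap.

Request:
servo_tool([
  {"rx": 0, "ry": 0, "rz": 0, "x": 0, "y": 0, "z": 25, "fingers": -1},
  {"rx": 0, "ry": 0, "rz": 0, "x": 0, "y": 0, "z": 60, "fingers": 0.3},
  {"rx": 0, "ry": 0, "rz": 0, "x": -5, "y": 0, "z": 90, "fingers": 0.3},
  {"rx": 0, "ry": 0, "rz": 0, "x": -45, "y": 0, "z": 90, "fingers": 0.3},
  {"rx": 0, "ry": 0, "rz": 0, "x": -90, "y": 0, "z": 90, "fingers": 0.3},
])

```text
time: 41.05
ee_pos: [0.4819, 0.0657, 0.1065]
ee_rot: [2.183, 2.255, 0.004]
ft_force: [-0.5, 0.7, -0.3]
finger_gap: 0.0289
grasp_force: 0.0
```

Request:
servo_tool([
  {"rx": 0, "ry": 0, "rz": 0, "x": -40, "y": 0, "z": 0, "fingers": 0.3},
  {"rx": 0, "ry": 0, "rz": 0, "x": -40, "y": 0, "z": 0, "fingers": 0.3},
  {"rx": 0, "ry": 0, "rz": 0, "x": -40, "y": 0, "z": -25, "fingers": 0.3},
  {"rx": 0, "ry": 0, "rz": 0, "x": -40, "y": 0, "z": -50, "fingers": 0.3},
  {"rx": 0, "ry": 0, "rz": 0, "x": -40, "y": 0, "z": -69, "fingers": 0.3},
])

```text
time: 41.55
ee_pos: [0.441, 0.0658, 0.0355]
ee_rot: [2.185, 2.257, 0.001]
ft_force: [0.3, 0.4, -0.1]
finger_gap: 0.057
grasp_force: 0.0
```

Request:
servo_tool([
  {"rx": 0, "ry": 0, "rz": 0, "x": 0, "y": 0, "z": 0, "fingers": 0.3},
  {"rx": 0, "ry": 0, "rz": 0, "x": 0, "y": 0, "z": 0, "fingers": -1},
  {"rx": 0, "ry": 0, "rz": 0, "x": 0, "y": 0, "z": 0, "fingers": -1},
  {"rx": 0, "ry": 0, "rz": 0, "x": 0, "y": 0, "z": 0, "fingers": -1},
  {"rx": 0, "ry": 0, "rz": 0, "x": 0, "y": 0, "z": 0, "fingers": -1},
])

```text
time: 42.05
ee_pos: [0.4412, 0.0658, 0.0372]
ee_rot: [2.184, 2.257, 0.002]
ft_force: [-1.0, -0.5, -0.9]
finger_gap: 0.0285
grasp_force: 0.0
```

Request:
servo_tool([
  {"rx": 0, "ry": 0, "rz": 0, "x": 0, "y": 0, "z": 0, "fingers": -1},
  {"rx": 0, "ry": 0, "rz": 0, "x": 0, "y": 0, "z": 0, "fingers": -1},
  {"rx": 0, "ry": 0, "rz": 0, "x": 0, "y": 0, "z": 0, "fingers": -1},
  {"rx": 0, "ry": 0, "rz": 0, "x": 0, "y": 0, "z": 0, "fingers": -1},
  {"rx": 0, "ry": 0, "rz": 0, "x": 0, "y": 0, "z": 0, "fingers": -1},
])

```text
time: 42.55
ee_pos: [0.4413, 0.0658, 0.037]
ee_rot: [2.184, 2.257, 0.002]
ft_force: [0.7, 0.5, 7.1]
finger_gap: 0.0246
grasp_force: 30.0
```

Request:
servo_tool([
  {"rx": 0, "ry": 0, "rz": 0, "x": 0, "y": 0, "z": 25, "fingers": -1},
  {"rx": 0, "ry": 0, "rz": 0, "x": 0, "y": 0, "z": 55, "fingers": -1},
  {"rx": 0, "ry": 0, "rz": 0, "x": 5, "y": 0, "z": 80, "fingers": -1},
  {"rx": 0, "ry": 0, "rz": 0, "x": 40, "y": 0, "z": 80, "fingers": -1},
  {"rx": 0, "ry": 0, "rz": 0, "x": 80, "y": 0, "z": 80, "fingers": -1},
])

```text
time: 43.05
ee_pos: [0.5204, 0.0659, 0.1174]
ee_rot: [2.185, 2.258, 0.0]
ft_force: [1.0, 0.4, -0.6]
finger_gap: 0.0252
grasp_force: 30.0
```

Request:
servo_tool([
  {"rx": 0, "ry": 0, "rz": 0, "x": 30, "y": 0, "z": 0, "fingers": -1},
  {"rx": 0, "ry": 0, "rz": 0, "x": 50, "y": 0, "z": 0, "fingers": -1},
  {"rx": 0, "ry": 0, "rz": 0, "x": 50, "y": 0, "z": 0, "fingers": -1},
  {"rx": 0, "ry": 0, "rz": 0, "x": 50, "y": 0, "z": -15, "fingers": -1},
  {"rx": 0, "ry": 0, "rz": 0, "x": 50, "y": 0, "z": -30, "fingers": -1},
])

```text
time: 43.55
ee_pos: [0.5692, 0.0659, 0.086]
ee_rot: [-2.184, -2.257, 0.001]
ft_force: [-0.1, -0.4, -1.0]
finger_gap: 0.0251
grasp_force: 30.0
```

Request:
servo_tool([
  {"rx": 0, "ry": 0, "rz": 0, "x": 0, "y": 0, "z": -8, "fingers": -1},
  {"rx": 0, "ry": 0, "rz": 0, "x": 0, "y": 0, "z": -16, "fingers": -1},
  {"rx": 0, "ry": 0, "rz": 0, "x": 0, "y": 0, "z": -24, "fingers": -1},
  {"rx": 0, "ry": 0, "rz": 0, "x": 0, "y": 0, "z": -31, "fingers": -1},
  {"rx": 0, "ry": 0, "rz": 0, "x": 0, "y": 0, "z": -31, "fingers": -1},
])

```text
time: 44.05
ee_pos: [0.5698, 0.0658, 0.0546]
ee_rot: [-2.184, -2.257, 0.002]
ft_force: [-0.8, 1.1, -1.3]
finger_gap: 0.0254
grasp_force: 30.0
```

Request:
servo_tool([
  {"rx": 0, "ry": 0, "rz": 0, "x": 0, "y": 0, "z": -1, "fingers": -1},
  {"rx": 0, "ry": 0, "rz": 0, "x": 0, "y": 0, "z": -2, "fingers": -1},
  {"rx": 0, "ry": 0, "rz": 0, "x": 0, "y": 0, "z": -2, "fingers": -1},
  {"rx": 0, "ry": 0, "rz": 0, "x": 0, "y": 0, "z": -2, "fingers": 0.3},
  {"rx": 0, "ry": 0, "rz": 0, "x": 0, "y": 0, "z": -2, "fingers": 0.3},
])

```text
time: 44.55
ee_pos: [0.5708, 0.0658, 0.0537]
ee_rot: [2.185, 2.257, 0.0]
ft_force: [0.6, -1.3, 0.3]
finger_gap: 0.038
grasp_force: 0.0
```

Request:
servo_tool([
  {"rx": 0, "ry": 0, "rz": 0, "x": 0, "y": 0, "z": 0, "fingers": 0.3},
  {"rx": 0, "ry": 0, "rz": 0, "x": 0, "y": 0, "z": 0, "fingers": 0.3},
  {"rx": 0, "ry": 0, "rz": 0, "x": 0, "y": 0, "z": 15, "fingers": 0.3},
  {"rx": 0, "ry": 0, "rz": 0, "x": 0, "y": 0, "z": 45, "fingers": 0.3},
  {"rx": 0, "ry": 0, "rz": 0, "x": 0, "y": 0, "z": 85, "fingers": 0.3},
])

```text
time: 45.05
ee_pos: [0.5688, 0.0658, 0.1377]
ee_rot: [-2.183, -2.255, 0.005]
ft_force: [0.7, -0.1, -0.1]
finger_gap: 0.0574
grasp_force: 0.0
```

Request:
servo_tool([
  {"rx": 0, "ry": 0, "rz": 0, "x": -10, "y": 35, "z": 40, "fingers": 0.3},
  {"rx": 0, "ry": 0, "rz": 0, "x": -25, "y": 75, "z": 70, "fingers": 0.3},
  {"rx": 0, "ry": 0, "rz": 0, "x": -40, "y": 115, "z": 90, "fingers": 0.3},
  {"rx": 0, "ry": 0, "rz": 0, "x": -55, "y": 155, "z": 100, "fingers": 0.3},
  {"rx": 0, "ry": 0, "rz": 0, "x": -70, "y": 195, "z": 100, "fingers": 0.3},
])

```text
time: 45.55
ee_pos: [0.501, 0.263, 0.241]
ee_rot: [2.184, 2.256, 0.007]
ft_force: [0.6, 0.6, -0.3]
finger_gap: 0.0568
grasp_force: 0.0
```

```bash
python3 - <<'E'
from h import *
brass('top','t5'); snap('scene','s5')
a=cv2.imread('pics/t5.png')[180:280,230:400]; b=cv2.imread('pics/s5.png')[110:240,185:310]
f=lambda x,w:cv2.convertScaleAbs(cv2.resize(x,(w,400) ,interpolation=cv2.INTER_CUBIC),alpha=1.5)
cv2.imwrite('pics/m5.png',np.hstack([f(a,400),f(b,400)]))
P=lambda X:((proj('s5',X)-[185,110])*[400/125,400/130]+[400,0]).round(0)
for n,x,y in ((1,.568,-.094),(2,.571,-.204),(3,.574,-.314)): print(n,[(z,P((x,y,z))) for z in(.152,.159,.18)])
print('guard',P((.571,.066,.08)),P((.571,.066,.016)))
E
```

```text
[286 212   4   6  24] [287.5 214.5] [ 0.5641 -0.0557  0.053 ]
[313 212   3   6  18] [314.  214.5] [ 0.5662 -0.1357  0.053 ]
[321 212   4   6  24] [322.5 214.5] [ 0.5669 -0.1613  0.053 ]
[348 213   4   5  12] [349.2 215.2] [ 0.567  -0.2422  0.053 ]
1 [(0.152, array([606., 122.])), (0.159, array([606., 116.])), (0.18, array([605.,  96.]))]
2 [(0.152, array([549.,  77.])), (0.159, array([549.,  70.])), (0.18, array([548.,  51.]))]
3 [(0.152, array([500.,  37.])), (0.159, array([499.,  31.])), (0.18, array([498.,  13.]))]
guard [695. 273.] [694. 330.]
```

View pics/m5.png

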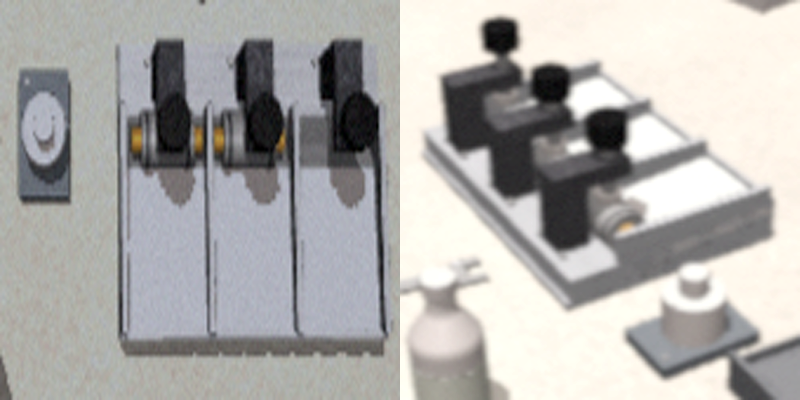

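Both filters are in their vees, with stubs at (135,140), (200,138), (218,140) and (280,140). Knob tops 1 and 2 are at (606,116) and (550,71), which matches a joint value of 0.021. The guard stands upright on its plate at (695,272).

```bash
python3 -c "
from plant import manip
print(manip.job_done())"
```

```text
the job is handed in; nothing more can be done
None
```

I've handed the job in: both filters are clamped in lanes 1 and 2, the start button was pressed fully down, and the guard cap is back over it; the final images show all this in place, but the hand-in gave no verdict.

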